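# Ratchet-gauge a guide block with its shim pack

## Task

Tip the standing guide block onto its bright machined face by pushing it against the edge of the bench micrometer's plate, not by lifting it up and over. Stack every green shim that is there flat on top of it, in one square pile centred 25 mm from the end that points at the column, and push the block along the plate, square and centred under the spindle, until that end is against the column. Then turn the ratchet cap clockwise until it has slipped through at least a quarter turn on the clamped pile, leave it clamped, and last of all stand the red marker puck wholly on the bare front part of the plate to show the gauge is in use; do not disturb the multimeter, jar and screwdriver.

Things in the scene. Friction and masses are not known exactly. Their poses are not given: they have to be found in the camera images.
- gauge: Blue bench micrometer, fixed. Origin on the bench straight under the spindle axis; own x runs along the plate to the column, z up. Steel plate 10 mm thick, 90 mm wide, x -150 to 75 mm. Column (back stop) face at x = 25 mm, 70 mm wide, 160 mm tall, 45 mm deep. Arm over the plate, 36 mm wide, 115 to 160 mm high, with a nose of 19 mm radius about the spindle axis.
- fence (a point): Middle of the top of the plate's front edge (gauge x -150 mm, 10 mm above the bench): the 10 mm high fence over which the block is tipped towards the column.
- spindle_tip (a point): Centre of the lower end of the vertical steel spindle (14 mm diameter). It starts 74 mm above the plate (84 mm above the bench) and slides straight down, without turning, as the thimble is turned.
- ratchet_top (a point): Centre of the top of the dark knurled ratchet cap, on the spindle axis, 207 mm above the bench. Cap 30 mm diameter, 30 mm tall, never rises or sinks, turns endlessly. Clockwise from above lowers the spindle 30 mm a turn at 0.04 N m until it presses with about 13 N; then the ratchet slips at 0.10 N m and the cap turns alone. Anticlockwise raises it. It stays where left.
- ratchet (a joint): Slip of the ratchet cap on the thimble in rad: 0 at the start, constant while the spindle moves, grows when the cap is turned clockwise with the spindle clamped (a quarter turn is 1.57; 1.4 is accepted); turning anticlockwise against the upper stop lowers it.
- spindle (a joint): Travel of the spindle in m, 0 at the start (fully up), positive downwards, at most 0.030.
- block: Grey cast block, 44 x 50 x 100 mm (own x, y, z), 0.45-0.7 kg, red bands on its y sides; origin at the centre of its underside as it first stands. The face at own x = +22 mm is bright aluminium and starts within 0.6 rad of facing the column along gauge x. Tipped, it lies 44 mm high with own z towards the column; home, its middle is 25 mm before the spindle axis.
- block_mid (a point): Middle of the block (own 0, 0, 50 mm): 50 mm above the bench as it stands; tipping raises it to 58 mm, and it must never pass 68 mm above the bench.
- shim1: loose green-coated steel shim plate, 40 x 30 x 6 mm (own x, y, z), 57 g, origin at its centre; it starts lying flat on the bench; either flat face may be up. May be absent (None).
- shim2: loose green-coated steel shim plate, 40 x 30 x 6 mm (own x, y, z), 57 g, origin at its centre; it starts lying flat on the bench; either flat face may be up. May be absent (None).
- shim3: loose green-coated steel shim plate, 40 x 30 x 6 mm (own x, y, z), 57 g, origin at its centre; it starts lying flat on the bench; either flat face may be up. May be absent (None).
- shim4: loose green-coated steel shim plate, 40 x 30 x 6 mm (own x, y, z), 57 g, origin at its centre; it starts lying flat on the bench; either flat face may be up. May be absent (None).
- marker: Loose red puck with a white disc on top, 44 mm diameter, 24 mm tall, 80 g, origin under its centre; starts standing on the bench on the side of the gauge away from the robot. With the block home, the plate is bare from gauge x = -150 to -75 mm.
- multimeter: Yellow multimeter lying on the bench, 75 x 150 x 36 mm, origin under its centre; leave alone.
- jar: Black jar, 60 mm diameter, 75 mm tall, origin under its centre; leave alone.
- driver: Orange-handled screwdriver lying on the bench, about 200 mm long along own x; leave alone.
Mind the look-alikes: they are no part of the job. What is shaped like the shim4 but purple or yellow is not meant.

How it is judged:
By the outcome, as a careful person would: the job done as asked, in the order asked, and still so for the second after the job is handed in, with the robot touching nothing.
Of shim1, shim2, shim3, shim4 only 2 to 4 are there at a start; the rules pass over those that are not, and their reading is None.
At some moment in a run one of marker may be knocked a few centimetres aside while the robot is not near it.
Once in a run the grip may slacken for a moment while it holds something.
It also fails if it takes over 192 s, if anything falls off the work surface, if the arm or the gripper's body presses on something with over 40 N, if the wrist force passes 120 N, or if a joint passes its speed limit or range.

## Robot

A 6-joint arm with a two-finger parallel gripper is mounted at the origin on the work surface. World frame = base frame: x ahead of the robot, y to its left, z up, the work surface at z = 0. Lengths are in mm, angles in rad, forces in N, time in s.
With the tool pointing down it reaches from about 400 to 925 mm from the base axis. Payload 12.5 kg.
Tool frame: the origin (TCP) lies at the very end of the fingers, on their centre line; the grasp point (between the pads) lies 19 mm behind it (env.grip_point_offset is the distance from the TCP to the grasp point, in mm); z points along the fingers, y is the direction in which the jaws open and shut (so a half turn about z gives the same grasp; the last joint's range is limited). The gripper opens to 95 mm and grips with 3 to 60 N. Pads are 20 mm wide; open, the fingers measure 119 mm over their backs; the gripper's body (75 mm by 180 mm) begins 59 mm behind the grasp point.
Start: joints at [1.006, 0.491, 1.559, -0, 1.092, -0.106], TCP at [276.782, 560.391, 214.661] pointing down, gripper open.
Joint ranges: [-3.1, 3.1], [-0.84, 2.19], [0.05, 2.79], [-1.13, 4.28], [0.06, 2.93], [-2.69, 2.69]. Speed limits (rad/s): [2.22, 2.22, 2.79, 3.14, 3.14, 3.14].

## Interface

Orientations are given as [roll, pitch, yaw] about the fixed x, y, z axes, in that order (R = Rz(yaw) Ry(pitch) Rx(roll)).
In Python, from cell import env gives the robot as it stands.
- The arm moves only by the tool drive_tool, never from a script. Its argument "commands" is a list of rows, each an object of numbers: "dx", "dy", "dz": the shift along the world's x, y, z in mm; "yaw": the turn about the world's z in degrees. In form: [{"dx": .., "dy": .., "dz": .., "yaw": ..}, ...]. A call has 1 to 5 rows; each row shifts and turns the commanded pose from where the row before left it; what a row does not reach is not made up. A row lasts 1/12 s, in which the tool goes at most 41.7 mm and 7.16 degrees, less where a joint would pass 70% of its speed; a pose out of reach is approached as far as the arm can. A call with a gripper value outside its range is refused whole. "grip" is the opening, from 0 (shut) to 1 (fully open), set as the call begins (left out, the last holds). The fingers move at their own pace and stop on an object; the grip force is fixed at half the most. Time passes only in rows, so rows that do not move let the fingers close. It gives the time, the measured TCP pose, the force and the opening at its end, in the units of the state.
- env.state(): the state, without advancing time (a new reading comes with each control period).
- env.read_camera(name): name is "side" or "top" or "wrist"; returns the picture (480x640x3 uint8, red, green, blue); there is no depth.
- env.calibration(name): a dict with "intrinsics" (3x3 intrinsics, pixels), "rvec" (rotation vector, rad) and "tvec" (3), from world to camera coordinates, as OpenCV has them. Camera axes: x right, y down, z forward; pixel columns grow to the right and rows downward; lengths in mm; the calibration is good to about 2 mm. The wrist camera is an equidistant fisheye: a pixel r from the principal point sees the ray r / f radians off the axis. A picture is of the moment at which its call begins: read the wrist's pose just before it. calibration takes no time and is no camera call; for the wrist camera it gives the pose at the moment of the call.
- env.job_done(): hands the job in, once; it reports no verdict.
Trained networks look in the newest picture that a camera, given by its name, has taken for a name from the list of things; names that differ only in an ending like _2 or _b are one class to them, and where a whole thing is asked for, a point or a joint stands for the part that bears it (a point fixed in the world has none). Each returns a list of dicts, best first, with "conf" (0 to 1); they miss things now and then, are a little off and sometimes report something else, mostly with a low value. They report only what shows in the picture. A call takes as long as a camera call. They do not tell look-alikes from the thing itself.
- env.trace(query, camera): "pixels" (480x640 bool, what is visible of it) and "pixel" ([column, row] in pixels, amid what is visible of it).
- env.place_of(query, camera): "pixel" ([column, row] in pixels: a listed point, or the origin of a listed thing).
The state is a dict: "t": time; "joints": joint angles; "qvel": joint speeds; "tau": joint torques, N m; "eef_pos": TCP position; "tcp_rot": TCP orientation; "ft_force": force on the tool from outside, world axes, zero at the start; "moment": the same for the moment, N m; "opening": opening from 0.0 (shut) to 1.0 (fully open).
Only numpy, scipy, OpenCV 4.12 (cv2) and the standard library are available. Lean on these libraries where they do the work, as an engineer would, in place of code of your own. Each camera call takes 0.05 s, during which the arm holds its last target.

## Working session

There is one attempt and no reset: what is moved stays moved. The work goes in short steps, Python scripts to look and compute and a tool call to move; the robot and the scene stay as the last step left them, time stands still between calls to the robot, and variables do not carry over. Pictures are saved under pics/ and viewed, and the job is handed in when it is done.

Besides the shell and the picture viewer there is one more tool, called after "Call:" by a JSON object that holds its "method" and its "body", one argument or row to a line. drive_tool: Moves the arm, as the interface text tells. Its arguments: {"type":"object","properties":{"commands":{"type":"array"},"grip":{"type":"number"}},"required":["commands"]}

```bash
ls; mkdir -p pics
cat > h.py <<'E'
from cell import env
import numpy as np, cv2
from scipy.spatial.transform import Rotation as R
def cal(n):
    c=env.calibration(n); K=np.array(c["intrinsics"],float).reshape(3,3); Rm=cv2.Rodrigues(np.array(c["rvec"],float))[0]; return K,Rm,np.array(c["tvec"],float).ravel()
def ray(n,px,c=None):
    K,Rm,t=c or cal(n); u=(px[0]-K[0,2])/K[0,0]; v=(px[1]-K[1,2])/K[1,1]
    if n=="wrist":
        r=np.hypot(u,v); d=np.array([0,0,1.]) if r<1e-9 else np.array([u/r*np.sin(r),v/r*np.sin(r),np.cos(r)])
    else: d=np.array([u,v,1.])
    return -Rm.T@t, Rm.T@(d/np.linalg.norm(d))
def at(n,px,z,c=None):
    o,d=ray(n,px,c); return o+d*(z-o[2])/d[2]
def proj(n,P,c=None):
    K,Rm,t=c or cal(n); q=Rm@np.asarray(P,float)+t
    if n=="wrist":
        th=np.arctan2(np.hypot(q[0],q[1]),q[2]); h=np.hypot(q[0],q[1])+1e-12; u,v=q[0]/h*th,q[1]/h*th
    else: u,v=q[0]/q[2],q[1]/q[2]
    return np.array([K[0,0]*u+K[0,2],K[1,1]*v+K[1,2]])
def snap(n,f):
    im=env.read_camera(n); cv2.imwrite("pics/"+f+".png",im[:,:,::-1]); return im
def crop(im,f,x0,x1,y0,y1,s):
    c=im[y0:y1,x0:x1,::-1]; cv2.imwrite("pics/"+f+".png",cv2.resize(c,None,fx=s,fy=s,interpolation=cv2.INTER_CUBIC))
def st():
    s=env.state(); print("t%.2f"%s["t"],"pos",np.round(s["eef_pos"],1),"rot",np.round(s["tcp_rot"],3),"F",np.round(s["ft_force"],1),"M",np.round(s["moment"],2),"op %.3f"%s["opening"],"j",np.round(s["joints"],2)); return s
E
python3 - <<'E'
from h import *
st()
for n in ["top","side","wrist"]:
    snap(n,n+"0"); K,Rm,t=cal(n); print(n,np.round(K,1).tolist(),np.round(-Rm.T@t),np.round(Rm,2).tolist())
E
```

```text
pics
t0.00 pos [276.7 560.2 214. ] rot [-3.14  -0.     2.683] F [-0.1 -0.3 -0.3] M [ 0.07  0.01 -0.  ] op 1.002 j [ 1.01  0.49  1.56 -0.    1.09 -0.11]
top [[482.5, 0.0, 323.9], [0.0, 482.5, 230.8], [0.0, 0.0, 1.0]] [ 471.  -12. 1481.] [[0.02, -1.0, 0.02], [-1.0, -0.02, -0.08], [0.08, -0.02, -1.0]]
side [[505.3, 0.0, 325.4], [0.0, 505.3, 236.4], [0.0, 0.0, 1.0]] [ 421. -859.  956.] [[0.98, -0.17, -0.02], [-0.13, -0.67, -0.73], [0.12, 0.72, -0.68]]
wrist [[371.6, 0.0, 317.7], [0.0, 371.6, 237.6], [0.0, 0.0, 1.0]] [205. 595. 385.] [[0.44, 0.9, -0.0], [0.86, -0.43, 0.28], [0.25, -0.13, -0.96]]
```

View pics/top0.png

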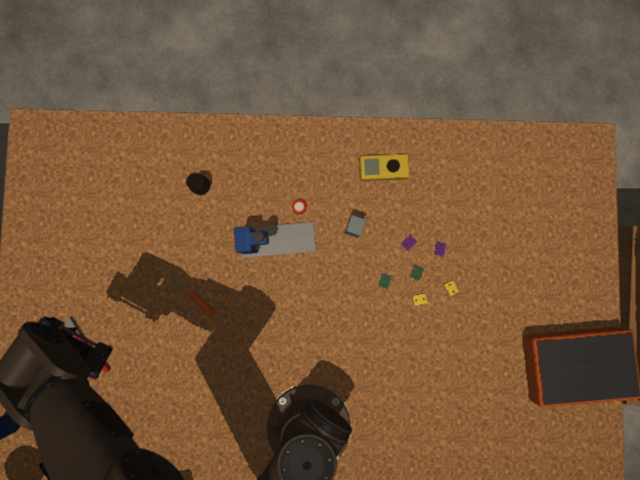

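View pics/side0.png

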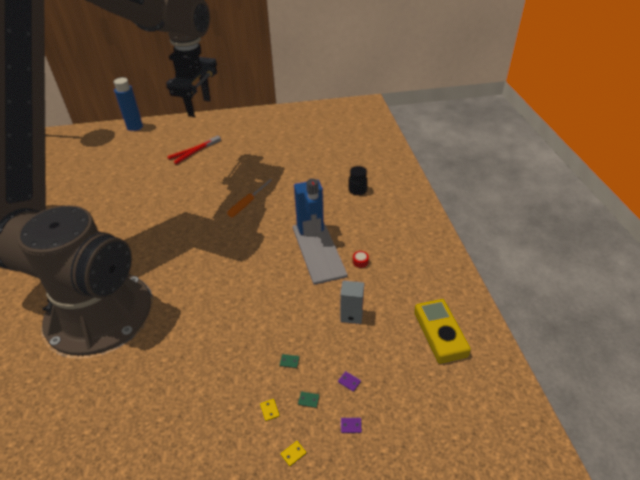

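Run:
```python
from h import *
c={n:cal(n) for n in ["top","side"]}
for q in ["gauge","fence","spindle_tip","ratchet_top","block","block_mid","shim1","marker","multimeter","jar","driver"]:
    for n in ["top","side"]:
        r=env.place_of(q,n)
        print(q,n,[(np.round(d["pixel"],1).tolist(),round(d["conf"],2)) for d in r])
```

```text
gauge top [([265.9, 243.3], 0.91)]
gauge side [([313.6, 244.2], 0.61), ([349.3, 313.2], 0.25)]
fence top [([316.1, 235.7], 0.82)]
fence side [([328.9, 282.1], 0.95)]
spindle_tip top []
spindle_tip side [([357.5, 187.2], 0.64)]
ratchet_top top [([255.7, 236.5], 0.57)]
ratchet_top side [([314.9, 181.5], 0.74), ([288.3, 361.2], 0.33)]
block top [([353.2, 226.2], 0.54)]
block side [([351.1, 316.4], 0.83)]
block_mid top [([353.5, 222.8], 0.85), ([382.2, 168.4], 0.55)]
block_mid side [([353.4, 299.3], 0.6)]
shim1 top [([383.6, 282.7], 0.67), ([452.7, 289.9], 0.64), ([408.9, 243.0], 0.61), ([437.7, 249.6], 0.55), ([418.5, 299.1], 0.48), ([416.9, 274.6], 0.46)]
shim1 side [([348.8, 380.2], 0.84), ([269.5, 409.0], 0.7), ([290.5, 454.8], 0.61), ([308.7, 401.5], 0.54)]
marker top [([354.5, 223.3], 0.58), ([300.2, 207.6], 0.56)]
marker side [([361.3, 264.7], 0.79)]
multimeter top [([382.1, 163.0], 0.89)]
multimeter side [([437.7, 332.9], 0.91)]
jar top [([200.5, 183.0], 0.6)]
jar side [([358.6, 188.9], 0.58)]
driver top [([190.1, 293.4], 0.77)]
driver side [([250.2, 200.2], 0.87)]
```

Run:
```python
from h import *
im=cv2.imread("pics/top0.png")[:,:,::-1]; crop(im,"topc",220,480,180,320,3)
im=cv2.imread("pics/side0.png")[:,:,::-1]; crop(im,"sidec",230,390,170,470,2)
for q,p,z in [("fence",(316.1,235.7),10),("ratch",(255.7,236.5),207),("gauge",(265.9,243.3),0),("blocktop",(356.5,222),95),("g1",(384,281),6),("g2",(417,272),6),("marker",(300,207.6),24),("mm",(382,163),0),("jar",(200.5,183),0),("drv",(200,303),15),("y1",(420,300),6),("y2",(451,288),6),("p1",(409,243),6),("p2",(440,249),6)]:
    print(q,np.round(at("top",p,z)))
for q,p,z in [("fence",(328.9,282.1),10),("ratch",(315,181.5),207),("gauge",(313.6,244.2),0),("block",(351.1,316.4),0),("g1",(290,361),6),("g2",(309.5,400),6),("marker",(361.3,264.7),0),("mm",(437.7,333),0),("jar",(358.6,189),0)]:
    print(q,np.round(at("side",p,z)))
```

```text
fence [569. -11.  10.]
ratch [550. 148. 207.]
gauge [543. 143.   0.]
blocktop [ 605. -127.   95.]
g1 [ 435. -221.    6.]
g2 [ 464. -321.    6.]
marker [652.  40.  24.]
mm [ 801. -212.    0.]
jar [725. 349.   0.]
drv [359. 333.  15.]
y1 [ 379. -331.    6.]
y2 [ 417. -426.    6.]
p1 [ 552. -296.    6.]
p2 [ 536. -392.    6.]
fence [564. -19.  10.]
ratch [560. 141. 207.]
gauge [549. 135.   0.]
block [ 598. -127.   -0.]
g1 [ 440. -227.    6.]
g2 [ 467. -327.    6.]
marker [660.  34.   0.]
mm [ 783. -211.    0.]
jar [725. 353.  -0.]
```

View pics/topc.png

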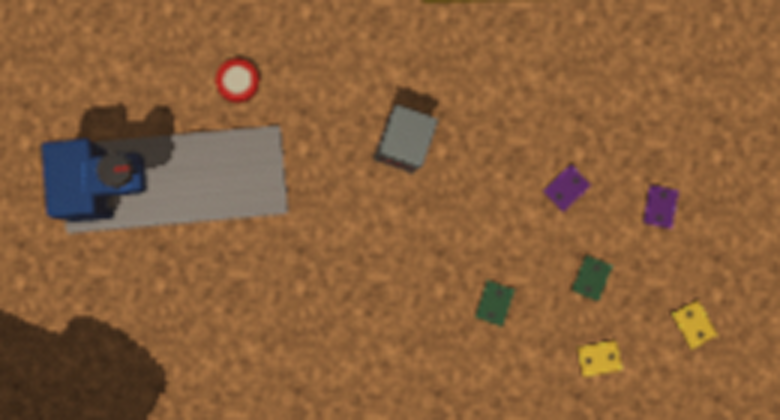

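View pics/sidec.png

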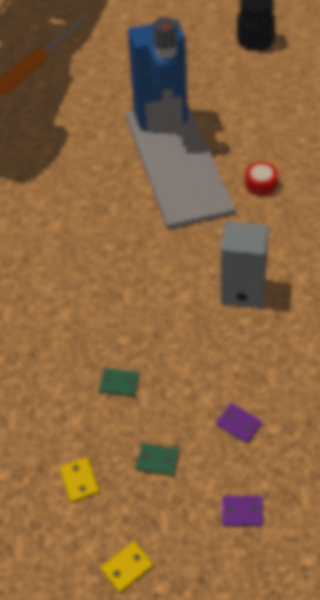

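Run:
```python
from h import *
im=cv2.imread("pics/side0.png")[:,:,::-1]
K,Rm,t=cal("wrist"); o=-Rm.T@t; print(o, proj("side",o), proj("top",o),proj("side",[276.7,560.2,214]))
crop(im,"sg",140,260,20,140,5)
```

```text
[205.20100983 594.86911187 385.38604971] [162.08837816  49.62301373] [ 37.80899127 383.52109405] [199.22964611 108.45308914]
```

View pics/sg.png

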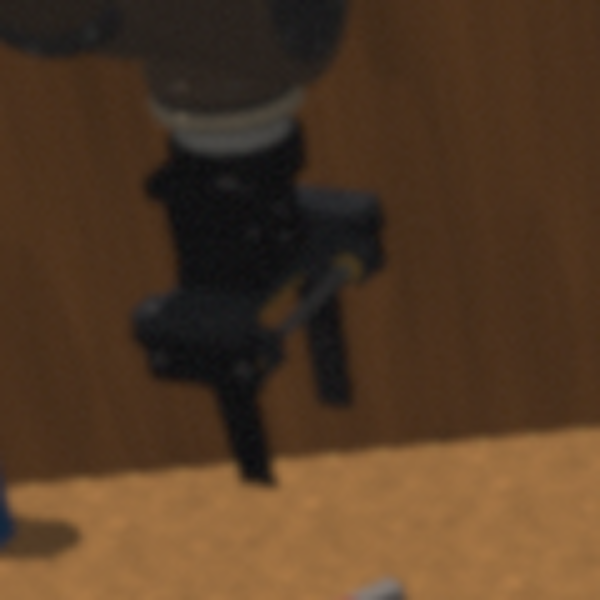

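View pics/wrist0.png

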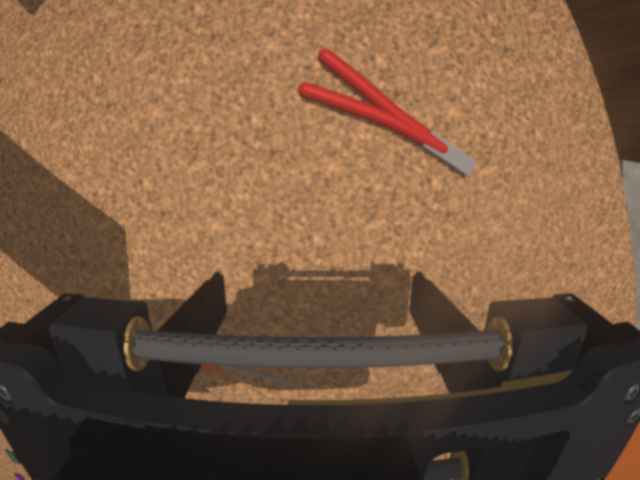

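Call:
{"method": "drive_tool", "body": {
  "commands": [
    {"dx": 10, "dy": -20, "dz": 30, "yaw": -3},
    {"dx": 10, "dy": -20, "dz": 30, "yaw": -3},
    {"dx": 14, "dy": -32, "dz": 20, "yaw": -3},
    {"dx": 14, "dy": -32, "dz": 20, "yaw": -3},
    {"dx": 14, "dy": -32, "dz": 20, "yaw": -3}
  ]
}}

```text
t: 1.67
eef_pos: [339.0, 423.0, 335.7]
tcp_rot: [3.141, 0.0, 2.419]
ft_force: [1.2, 0.8, -0.4]
opening: 1.002
```

Call:
{"method": "drive_tool", "body": {
  "commands": [
    {"dx": 14, "dy": -32, "yaw": -3},
    {"dx": 14, "dy": -32, "yaw": -3},
    {"dx": 14, "dy": -32, "yaw": -3},
    {"dx": 14, "dy": -32, "yaw": -3},
    {"dx": 14, "dy": -32, "yaw": -3}
  ]
}}

```text
invalid input
```

Call:
{"method": "drive_tool", "body": {
  "commands": [
    {"dx": 14, "dy": -32, "yaw": -3},
    {"dx": 14, "dy": -32, "yaw": -3},
    {"dx": 14, "dy": -32, "yaw": -3},
    {"dx": 14, "dy": -32, "yaw": -3},
    {"dx": 14, "dy": -32, "yaw": -3}
  ]
}}

```text
invalid input
```

Call:
{"method": "drive_tool", "body": {
  "commands": [
    {"dx": 16, "dy": -32, "yaw": -3},
    {"dx": 16, "dy": -32, "yaw": -3},
    {"dx": 16, "dy": -32, "yaw": -3},
    {"dx": 16, "dy": -32, "yaw": -3},
    {"dx": 17, "dy": -32}
  ]
}}

```text
invalid input
```

Call:
{"method": "drive_tool", "body": {
  "commands": [
    {"dx": 0},
    {"dx": 0}
  ]
}}

```text
invalid input
```

Run:
```python
from h import *
st(); snap("wrist","w1"); snap("top","t1")
for q in ["fence","block","block_mid","shim1","marker"]:
    print(q,[(np.round(d["pixel"],1).tolist(),round(d["conf"],2)) for d in env.place_of(q,"wrist")])
```

```text
t1.67 pos [339.  423.  335.7] rot [3.141 0.    2.419] F [ 1.2  0.8 -0.4] M [-0.03  0.    0.  ] op 1.002 j [ 0.77  0.27  1.58 -0.    1.29 -0.07]
fence []
block []
block_mid []
shim1 []
marker []
```

View pics/w1.png

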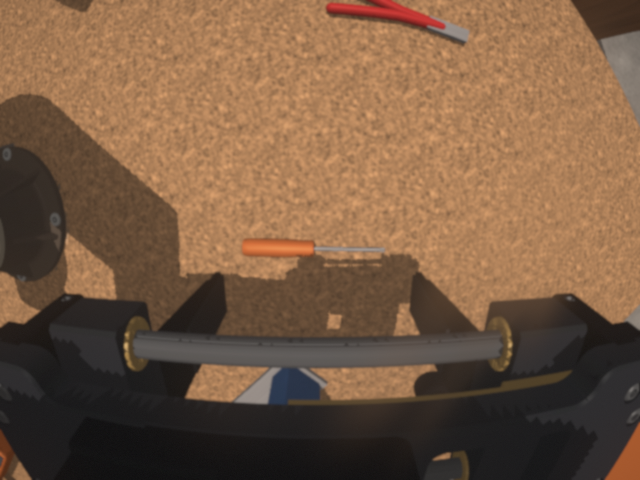

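View pics/t1.png

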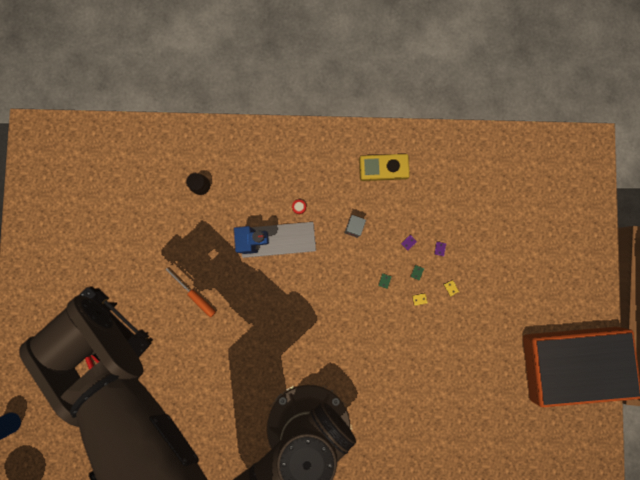

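Call:
{"method": "drive_tool", "body": {
  "commands": [
    {"dx": 14, "dy": -32, "dz": 0, "yaw": -3},
    {"dx": 14, "dy": -32, "dz": 0, "yaw": -3},
    {"dx": 14, "dy": -32, "dz": 0, "yaw": -3},
    {"dx": 14, "dy": -32, "dz": 0, "yaw": -3},
    {"dx": 14, "dy": -32, "dz": 0, "yaw": -3}
  ]
}}

```text
t: 2.43
eef_pos: [408.8, 263.9, 333.8]
tcp_rot: [-3.14, -0.0, 2.159]
ft_force: [0.5, 0.0, -0.5]
opening: 0.999
```

Call:
{"method": "drive_tool", "body": {
  "commands": [
    {"dx": 14, "dy": -32, "dz": 0, "yaw": -3},
    {"dx": 14, "dy": -32, "dz": 0, "yaw": -3},
    {"dx": 14, "dy": -32, "dz": 0, "yaw": -3},
    {"dx": 14, "dy": -32, "dz": 0, "yaw": -3},
    {"dx": 14, "dy": -32, "dz": 0, "yaw": -3}
  ]
}}

```text
t: 2.85
eef_pos: [479.2, 103.7, 333.8]
tcp_rot: [-3.14, -0.0, 1.897]
ft_force: [1.0, 0.1, -0.5]
opening: 1.0
```

Call:
{"method": "drive_tool", "body": {
  "commands": [
    {"dx": 16, "dy": -32, "dz": 0, "yaw": -3},
    {"dx": 16, "dy": -32, "dz": 0, "yaw": -3},
    {"dx": 16, "dy": -32, "dz": 0, "yaw": -3},
    {"dx": 16, "dy": -32, "dz": 0, "yaw": -3},
    {"dx": 17, "dy": -32, "dz": 0, "yaw": 0}
  ]
}}

```text
t: 3.27
eef_pos: [560.6, -56.3, 333.7]
tcp_rot: [-3.14, -0.001, 1.686]
ft_force: [0.7, 0.6, 0.5]
opening: 0.999
```

Call:
{"method": "drive_tool", "body": {
  "commands": [
    {"dx": 0, "dy": 0, "dz": 0, "yaw": 0},
    {"dx": 0, "dy": 0, "dz": 0, "yaw": 0}
  ]
}}

```text
t: 3.43
eef_pos: [560.5, -56.1, 332.9]
tcp_rot: [-3.139, -0.001, 1.687]
ft_force: [-0.0, 0.3, -0.4]
opening: 1.001
```

Run:
```python
from h import *
st(); snap("wrist","w2")
for q in ["fence","block","block_mid","shim1","marker"]:
    print(q,[(np.round(d["pixel"],1).tolist(),round(d["conf"],2)) for d in env.place_of(q,"wrist")])
```

```text
t3.43 pos [560.5 -56.1 332.9] rot [-3.139e+00 -1.000e-03  1.687e+00] F [-0.   0.3 -0.4] M [-0.02  0.08  0.03] op 1.001 j [-0.22  0.3   1.54  0.    1.3  -0.33]
fence [([332.0, 156.9], 0.6)]
block [([338.4, 237.4], 0.85), ([333.6, 155.2], 0.5)]
block_mid [([340.4, 257.4], 0.71)]
shim1 [([217.1, 389.3], 0.87), ([285.2, 391.1], 0.83), ([223.4, 293.3], 0.61), ([296.5, 339.1], 0.6)]
marker [([397.9, 127.7], 0.78)]
```

View pics/w2.png

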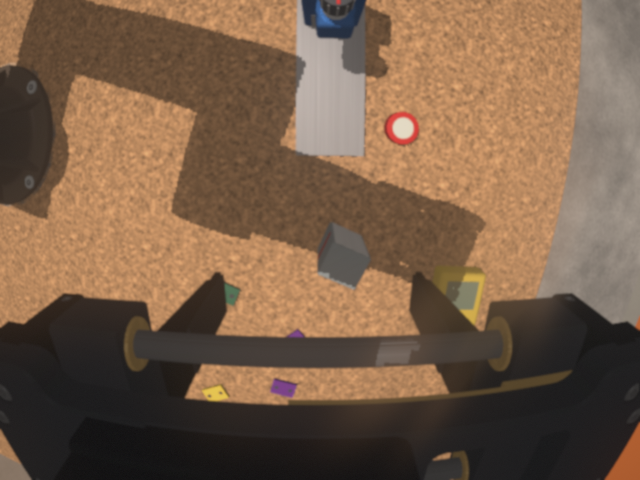

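Run:
```python
from h import *
im=cv2.imread("pics/w2.png")[:,:,::-1]
crop(im,"w2a",270,430,0,180,4); crop(im,"w2b",290,400,200,310,6)
c=cal("wrist")
for p in [(296,153),(364.5,156),(299,20),(365,60),(298,60)]: print(p,np.round(at("wrist",p,10,c),1))
print("marker",at("wrist",(403,128),24,c))
```

```text
(296, 153) [524.4  -7.5  10. ]
(364.5, 156) [ 6.153e+02 -3.000e-01  1.000e+01]
(299, 20) [507.1 173.9  10. ]
(365, 60) [599.9 128.7  10. ]
(298, 60) [512.6 117.3  10. ]
marker [658.85645619  44.27291146  24.        ]
```

View pics/w2a.png

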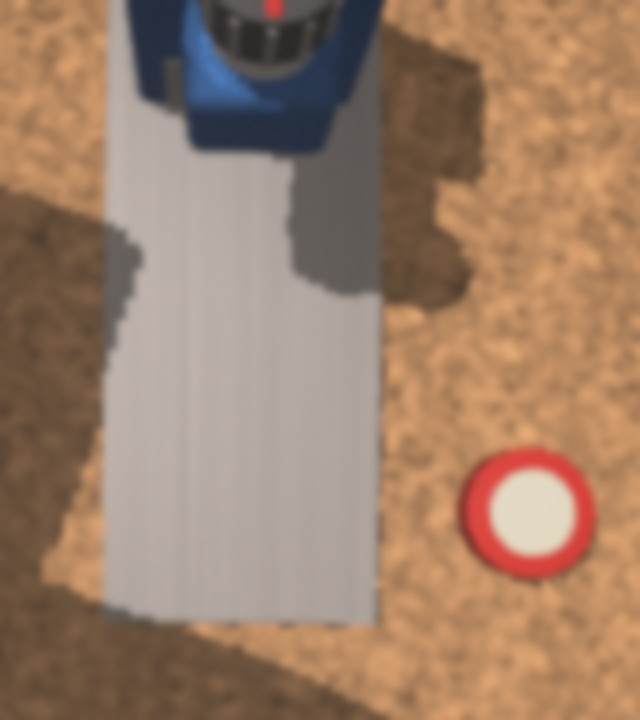

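View pics/w2b.png

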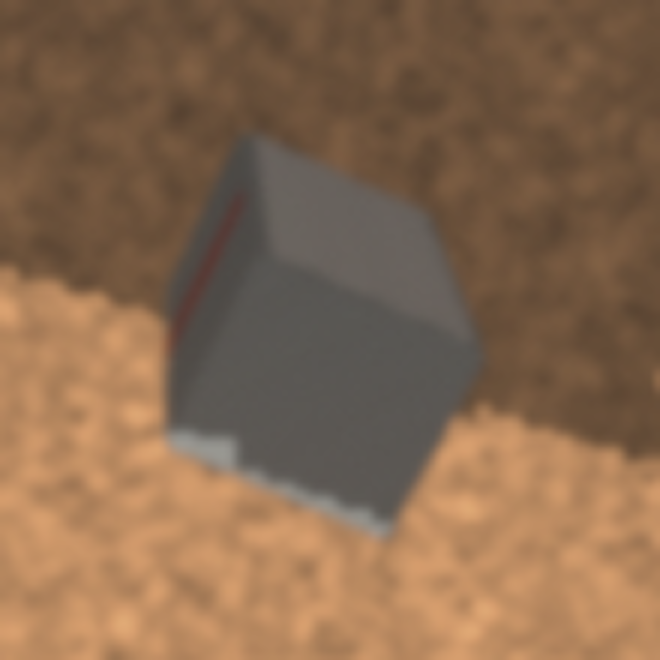

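Run:
```python
from h import *
im=cv2.imread("pics/w2.png"); c=cal("wrist")
S=cv2.GaussianBlur(cv2.cvtColor(im,cv2.COLOR_BGR2HSV)[:,:,1].astype(np.float32),(3,3),0)
def edge(vals,thr=70):
    i=[k for k in range(len(vals)-1) if (vals[k]-thr)*(vals[k+1]-thr)<0]
    return [k+(thr-vals[k])/(vals[k+1]-vals[k]) for k in i]
def fit(P):
    P=np.array(P)[:,:2]; 
    for _ in range(3):
        m=P.mean(0); d=np.linalg.svd(P-m)[2][0]; r=(P-m)@[-d[1],d[0]]; P=P[abs(r)<max(1.0,2*r.std())]
    return m,d*np.sign(d[1]) if abs(d[1])>abs(d[0]) else d*np.sign(d[0]),r.std()
L=[];Rr=[];F=[]
for r in range(42,148,3):
    e=edge(S[r,285:320]); 
    if e: L.append(at("wrist",(285+e[0],r),10,c))
for r in range(80,150,3):
    e=edge(S[r,345:380]); 
    if e: Rr.append(at("wrist",(345+e[-1],r),10,c))
for k in range(302,362,3):
    e=edge(S[140:170,k]); 
    if e: F.append(at("wrist",(k,140+e[-1]),10,c))
for n,P in (("L",L),("R",Rr),("F",F)):
    m,d,s=fit(P); print(n,len(P),np.round(m,1),"ang",round(np.degrees(np.arctan2(d[1],d[0])),2),round(s,2))
for p in [(335,242.5),(370,260),(355,288.3),(318.3,272.5)]: print("top",np.round(at("wrist",p,100,c),1))
for p in [(331.7,222.5),(360.8,235.8)]: print("base",np.round(at("wrist",p,0,c),1))
```

```text
L 36 [514.7  70.6] ang 96.45 0.33
R 24 [608.1  55. ] ang 96.27 0.16
F 20 [570.3  -5.2] ang 6.9 0.27
top [583.9 -97.5 100. ]
top [ 627.4 -113.9  100. ]
top [ 615.3 -151.5  100. ]
top [ 569.3 -136.3  100. ]
base [584.  -98.8   0. ]
base [ 627.6 -113.2    0. ]
```

Call:
{"method": "drive_tool", "body": {
  "commands": [
    {"dx": 7.7, "dy": -13.8, "dz": -36, "yaw": -5.2},
    {"dx": 7.7, "dy": -13.8, "dz": -36, "yaw": -5.2},
    {"dx": 7.7, "dy": -13.8, "dz": -36, "yaw": -5.2},
    {"dx": 7.7, "dy": -13.8, "dz": -36, "yaw": -5.2},
    {"dx": 7.7, "dy": -13.8, "dz": -36, "yaw": -5.2}
  ]
}}

```text
t: 4.15
eef_pos: [598.5, -124.4, 153.5]
tcp_rot: [3.141, -0.0, 1.231]
ft_force: [1.2, 0.2, 0.7]
opening: 1.001
```

Call:
{"method": "drive_tool", "body": {
  "commands": [
    {"dx": 0, "dy": 0, "dz": 0, "yaw": 0},
    {"dx": 0, "dy": 0, "dz": 0, "yaw": 0}
  ]
}}

```text
t: 4.32
eef_pos: [597.8, -124.2, 153.7]
tcp_rot: [-3.138, 0.0, 1.236]
ft_force: [0.7, -0.9, 0.8]
opening: 0.997
```

Run:
```python
from h import *
st(); im=snap("wrist","w3"); c=cal("wrist")
for q in ["block","block_mid"]:
    print(q,[(np.round(d["pixel"],1).tolist(),round(d["conf"],2)) for d in env.place_of(q,"wrist")])
```

```text
t4.32 pos [ 597.8 -124.2  153.7] rot [-3.138  0.     1.236] F [ 0.7 -0.9  0.8] M [-0.07  0.02 -0.02] op 0.997 j [-0.31  0.54  1.66  0.    0.95  0.02]
block [([317.7, 223.0], 0.58)]
block_mid []
```

View pics/w3.png

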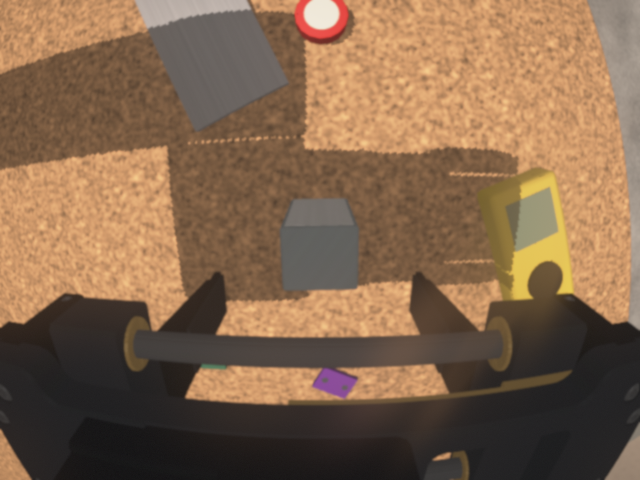

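Call:
{"method": "drive_tool", "body": {
  "commands": [
    {"dx": 0, "dy": 0, "dz": -36, "yaw": 0},
    {"dx": 0, "dy": 0, "dz": -36, "yaw": 0},
    {"dx": 0, "dy": 0, "dz": -26, "yaw": 0},
    {"dx": 0, "dy": 0, "dz": -10, "yaw": 0},
    {"dx": 0, "dy": 0, "dz": 0, "yaw": 0}
  ]
}}

```text
t: 4.88
eef_pos: [598.1, -124.0, 46.4]
tcp_rot: [-3.141, 0.0, 1.236]
ft_force: [-0.2, -0.0, 0.4]
opening: 1.002
```

Call:
{"method": "drive_tool", "body": {
  "commands": [
    {"dx": 0, "dy": 0, "dz": 0, "yaw": 0},
    {"dx": 0, "dy": 0, "dz": 0, "yaw": 0},
    {"dx": 0, "dy": 0, "dz": 0, "yaw": 0},
    {"dx": 0, "dy": 0, "dz": 0, "yaw": 0},
    {"dx": 0, "dy": 0, "dz": 0, "yaw": 0}
  ],
  "grip": 0
}}

```text
t: 5.3
eef_pos: [598.7, -124.7, 47.7]
tcp_rot: [3.14, -0.0, 1.234]
ft_force: [0.7, -0.2, 0.9]
opening: 0.711
```

Call:
{"method": "drive_tool", "body": {
  "commands": [
    {"dx": 0, "dy": 0, "dz": 0, "yaw": 0},
    {"dx": 0, "dy": 0, "dz": 0, "yaw": 0},
    {"dx": 0, "dy": 0, "dz": 0, "yaw": 0},
    {"dx": 0, "dy": 0, "dz": 0, "yaw": 0},
    {"dx": 0, "dy": 0, "dz": 0, "yaw": 0}
  ]
}}

```text
t: 5.72
eef_pos: [598.4, -124.6, 46.8]
tcp_rot: [3.141, 0.0, 1.234]
ft_force: [0.5, -1.0, 2.8]
opening: 0.527
```

Run:
```python
from h import *
st(); im=snap("wrist","w4"); c=cal("wrist")
for p in [(281,232),(357,232),(357,290),(284,290)]: pass
```

```text
t5.72 pos [ 598.4 -124.6   46.8] rot [3.141 0.    1.234] F [ 0.5 -1.   2.8] M [-0.06  0.2   0.05] op 0.527 j [-0.31  0.68  1.74 -0.    0.73  0.02]
```

View pics/w4.png

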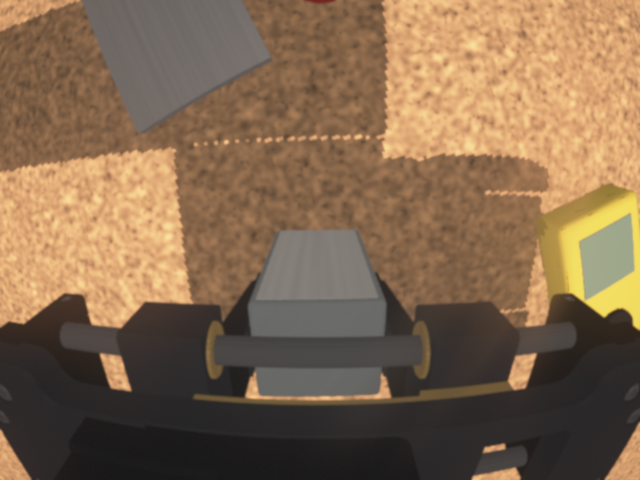

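Run:
```python
from h import *
c=cal("wrist"); T=np.array([598.4,-124.6]); y=1.234; d=np.array([np.cos(y),np.sin(y)])
for p,z in [((253,300),100),((382,300),100),((281,231),0),((356,231),0),((142,131),10),((269,58),10)]:
    q=at("wrist",p,z,c); print(np.round(q,1),"along toolx",round((q[:2]-T)@d,1),"lat",round((q[:2]-T)@[-d[1],d[0]],1))
```

```text
[583.3 -97.  100. ] along toolx 21.0 lat 23.4
[ 626.3 -112.2  100. ] along toolx 21.0 lat -22.2
[583.2 -99.2   0. ] along toolx 19.0 lat 22.8
[ 626.3 -114.3    0. ] along toolx 18.9 lat -22.9
[527.3 -11.   10. ] along toolx 83.7 lat 104.7
[612.7  -1.6  10. ] along toolx 120.8 lat 27.2
```

Call:
{"method": "drive_tool", "body": {
  "commands": [
    {"dx": -4.9, "dy": 15.9, "dz": 0.5, "yaw": 5.2},
    {"dx": -4.9, "dy": 15.9, "dz": 0, "yaw": 5.2},
    {"dx": -4.9, "dy": 15.9, "dz": 0, "yaw": 5.2},
    {"dx": -4.9, "dy": 15.9, "dz": 0, "yaw": 5.2},
    {"dx": -4.9, "dy": 15.9, "dz": 0, "yaw": 5.0}
  ]
}}

```text
t: 6.18
eef_pos: [573.3, -44.5, 46.8]
tcp_rot: [-3.141, -0.0, 1.689]
ft_force: [-0.7, -1.1, -1.9]
opening: 0.526
```

Call:
{"method": "drive_tool", "body": {
  "commands": [
    {"dx": -0.3, "dy": 3, "dz": 0, "yaw": 0},
    {"dx": -0.3, "dy": 3, "dz": 0, "yaw": 0},
    {"dx": -0.3, "dy": 3, "dz": 0, "yaw": 0},
    {"dx": -0.3, "dy": 3, "dz": -0.5, "yaw": 0},
    {"dx": 0, "dy": 0, "dz": 0, "yaw": 0}
  ]
}}

```text
t: 6.6
eef_pos: [573.1, -33.4, 46.8]
tcp_rot: [3.141, 0.0, 1.683]
ft_force: [1.3, -0.5, -0.7]
opening: 0.528
```

Run:
```python
from h import *
st(); im=snap("wrist","w5")
```

```text
t6.60 pos [573.1 -33.4  46.8] rot [3.141 0.    1.683] F [ 1.3 -0.5 -0.7] M [-0.05 -0.13 -0.01] op 0.528 j [-0.17  0.64  1.84 -0.    0.67 -0.29]
```

View pics/w5.png

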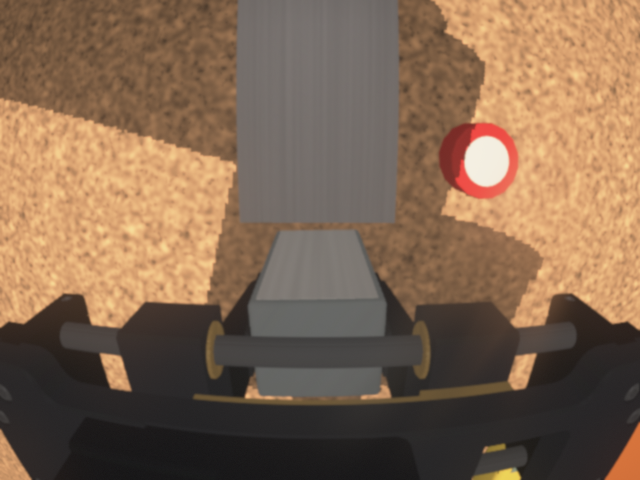

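Call:
{"method": "drive_tool", "body": {
  "commands": [
    {"dx": -0.2, "dy": 1.5, "dz": 0, "yaw": 0},
    {"dx": -0.2, "dy": 1.5, "dz": 0, "yaw": 0},
    {"dx": -0.2, "dy": 1.5, "dz": 0, "yaw": 0},
    {"dx": -0.1, "dy": 1, "dz": 0, "yaw": 0},
    {"dx": 0, "dy": 0, "dz": 0, "yaw": 0}
  ]
}}

```text
t: 7.07
eef_pos: [572.1, -27.5, 46.8]
tcp_rot: [3.141, 0.0, 1.684]
ft_force: [1.3, -2.3, 0.9]
opening: 0.523
```

Run:
```python
from h import *
st(); im=snap("wrist","w6"); crop(im,"w6c",220,420,180,330,4); c=cal("wrist")
```

```text
t7.07 pos [572.1 -27.5  46.8] rot [3.141 0.    1.684] F [ 1.3 -2.3  0.9] M [-0.37 -0.24 -0.03] op 0.523 j [-0.16  0.64  1.84  0.    0.66 -0.28]
```

View pics/w6c.png

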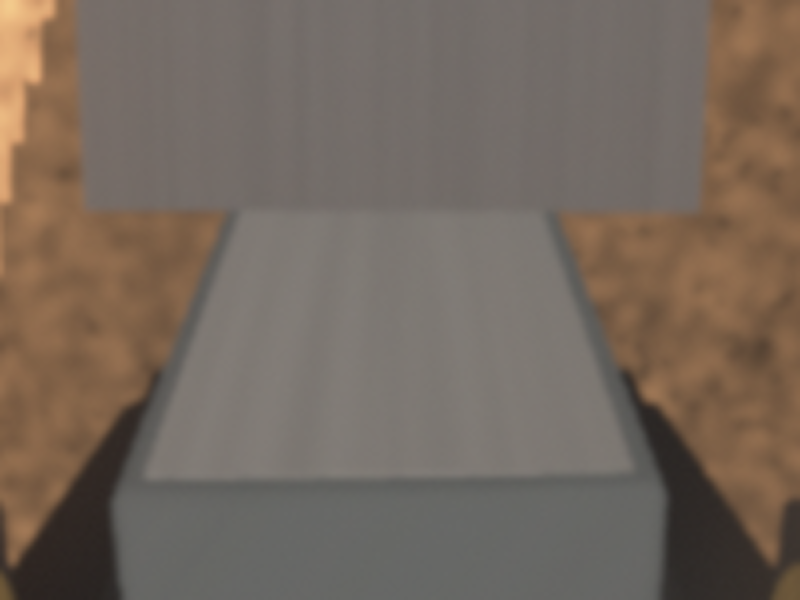

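Call:
{"method": "drive_tool", "body": {
  "commands": [
    {"dx": 0, "dy": 0, "dz": 0, "yaw": 0},
    {"dx": 0, "dy": 0, "dz": 0, "yaw": 0},
    {"dx": 0, "dy": 0, "dz": 0, "yaw": 0},
    {"dx": 0, "dy": 0, "dz": 0, "yaw": 0},
    {"dx": 0, "dy": 0, "dz": 0, "yaw": 0}
  ],
  "grip": 0.8
}}

```text
t: 7.53
eef_pos: [571.8, -27.5, 46.6]
tcp_rot: [-3.141, -0.0, 1.684]
ft_force: [0.1, 0.2, -0.0]
opening: 0.781
```

Call:
{"method": "drive_tool", "body": {
  "commands": [
    {"dx": 0, "dy": 0, "dz": 20, "yaw": 0},
    {"dx": 0, "dy": 0, "dz": 35, "yaw": 0},
    {"dx": 0, "dy": 0, "dz": 35, "yaw": 0},
    {"dx": 0, "dy": 0, "dz": 0, "yaw": 0},
    {"dx": 0, "dy": 0, "dz": 0, "yaw": 0}
  ]
}}

```text
t: 7.95
eef_pos: [572.5, -27.6, 138.3]
tcp_rot: [3.138, 0.001, 1.685]
ft_force: [-0.3, -0.4, -0.7]
opening: 0.803
```

Call:
{"method": "drive_tool", "body": {
  "commands": [
    {"dx": 2.3, "dy": -20, "dz": 0, "yaw": 0},
    {"dx": 2.3, "dy": -20, "dz": 0, "yaw": 0},
    {"dx": 2.3, "dy": -20, "dz": 0, "yaw": 0},
    {"dx": 0, "dy": 0, "dz": 0, "yaw": 0},
    {"dx": 0, "dy": 0, "dz": 0, "yaw": 0}
  ],
  "grip": 0.2
}}

```text
t: 8.37
eef_pos: [578.2, -88.1, 135.3]
tcp_rot: [-3.14, -0.001, 1.683]
ft_force: [0.3, 0.6, -0.1]
opening: 0.503
```

Call:
{"method": "drive_tool", "body": {
  "commands": [
    {"dx": 0, "dy": 0, "dz": 0, "yaw": 0},
    {"dx": 0, "dy": 0, "dz": -30, "yaw": 0},
    {"dx": 0, "dy": 0, "dz": -29, "yaw": 0},
    {"dx": 0, "dy": 0, "dz": 0, "yaw": 0},
    {"dx": 0, "dy": 0, "dz": 0, "yaw": 0}
  ]
}}

```text
t: 8.78
eef_pos: [578.1, -86.7, 76.8]
tcp_rot: [-3.139, -0.001, 1.685]
ft_force: [1.0, -0.3, 0.9]
opening: 0.21
```

Run:
```python
from h import *
st(); im=snap("wrist","w7"); im=snap("side","s7"); crop(im,"s7c",270,430,170,330,4)
```

```text
t8.78 pos [578.1 -86.7  76.8] rot [-3.139e+00 -1.000e-03  1.685e+00] F [ 1.  -0.3  0.9] M [-0.07  0.01  0.  ] op 0.210 j [-0.26  0.61  1.79  0.    0.75 -0.38]
```

View pics/w7.png

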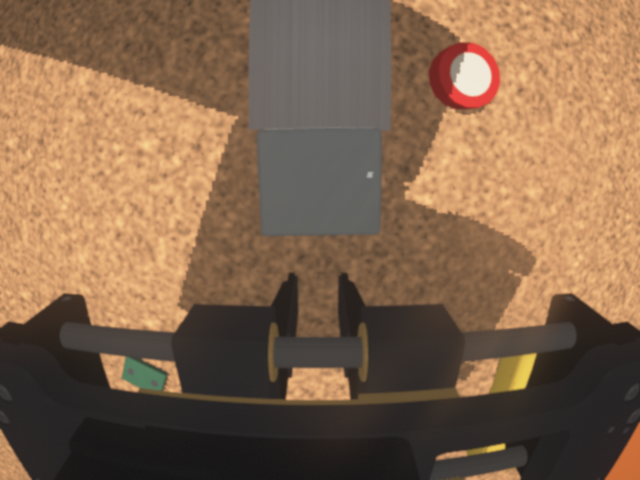

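View pics/s7c.png

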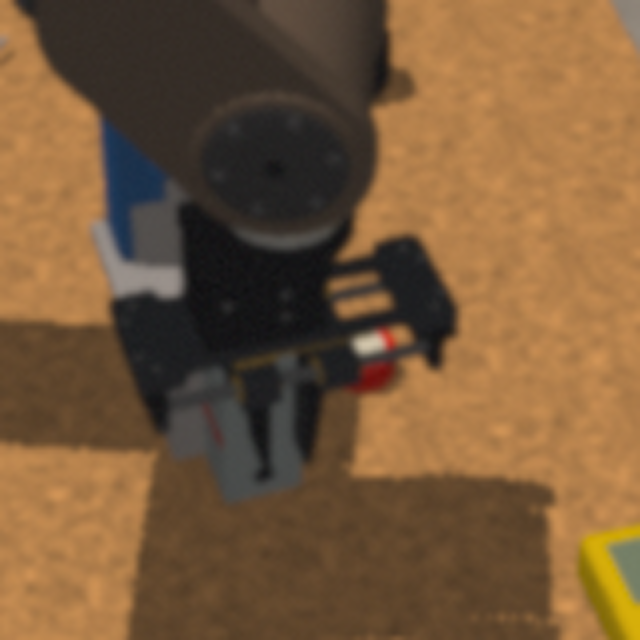

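Call:
{"method": "drive_tool", "body": {
  "commands": [
    {"dx": -0.9, "dy": 8, "dz": 0, "yaw": 0},
    {"dx": -0.9, "dy": 8, "dz": 0, "yaw": 0},
    {"dx": -0.7, "dy": 6, "dz": 0, "yaw": 0},
    {"dx": -0.5, "dy": 4, "dz": 0, "yaw": 0},
    {"dx": -0.5, "dy": 4, "dz": 0, "yaw": 0}
  ]
}}

```text
t: 9.3
eef_pos: [575.5, -57.0, 78.2]
tcp_rot: [3.141, 0.001, 1.685]
ft_force: [-0.6, -3.5, 1.7]
opening: 0.199
```

Call:
{"method": "drive_tool", "body": {
  "commands": [
    {"dx": -0.5, "dy": 4, "dz": 0, "yaw": 0},
    {"dx": -0.5, "dy": 4, "dz": 0, "yaw": 0},
    {"dx": -0.5, "dy": 4, "dz": 0, "yaw": 0},
    {"dx": -0.3, "dy": 3, "dz": 0, "yaw": 0},
    {"dx": -0.3, "dy": 3, "dz": 0, "yaw": 0}
  ]
}}

```text
t: 9.72
eef_pos: [573.1, -39.3, 77.6]
tcp_rot: [3.142, -0.0, 1.684]
ft_force: [1.4, -2.1, 2.8]
opening: 0.202
```

Run:
```python
from h import *
st(); im=snap("wrist","w8"); im=snap("side","s8"); crop(im,"s8c",270,430,170,330,4)
```

```text
t9.72 pos [573.1 -39.3  77.6] rot [ 3.142 -0.     1.684] F [ 1.4 -2.1  2.8] M [-0.32  0.05  0.01] op 0.202 j [-0.18  0.59  1.82  0.    0.73 -0.3 ]
```

View pics/w8.png

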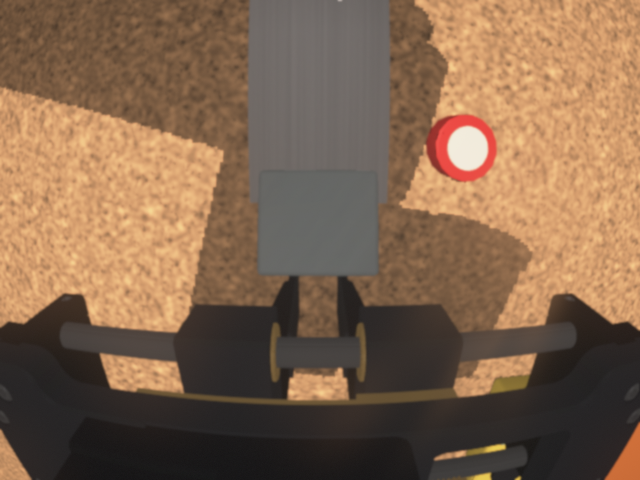

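Tipping squarely. Keep pushing gently.

Call:
{"method": "drive_tool", "body": {
  "commands": [
    {"dx": -0.3, "dy": 3, "dz": 0, "yaw": 0},
    {"dx": -0.3, "dy": 3, "dz": 0, "yaw": 0},
    {"dx": -0.3, "dy": 3, "dz": 0, "yaw": 0},
    {"dx": -0.2, "dy": 2, "dz": 0, "yaw": 0},
    {"dx": -0.2, "dy": 2, "dz": 0, "yaw": 0}
  ]
}}

```text
t: 10.23
eef_pos: [571.7, -26.2, 77.5]
tcp_rot: [-3.141, -0.0, 1.685]
ft_force: [0.1, 0.9, 0.4]
opening: 0.202
```

Call:
{"method": "drive_tool", "body": {
  "commands": [
    {"dx": -0.2, "dy": 2, "dz": 0, "yaw": 0},
    {"dx": -0.2, "dy": 2, "dz": 0, "yaw": 0},
    {"dx": -0.2, "dy": 2, "dz": 0, "yaw": 0},
    {"dx": -0.2, "dy": 2, "dz": 0, "yaw": 0},
    {"dx": -0.2, "dy": 2, "dz": 0, "yaw": 0}
  ]
}}

```text
t: 10.65
eef_pos: [570.9, -16.4, 77.7]
tcp_rot: [3.141, 0.0, 1.685]
ft_force: [-0.5, 0.6, 0.4]
opening: 0.196
```

Run:
```python
from h import *
st(); im=snap("wrist","w9")
```

```text
t10.65 pos [570.9 -16.4  77.7] rot [3.141 0.    1.685] F [-0.5  0.6  0.4] M [-0.04  0.05 -0.05] op 0.196 j [-0.14  0.59  1.82  0.    0.73 -0.26]
```

View pics/w9.png

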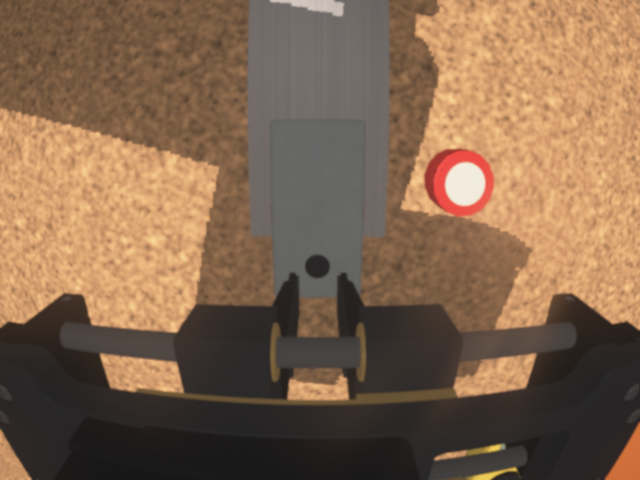

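Run:
```python
from h import *
c=cal("wrist"); F=np.array([569.6,-5.6]); y=1.684; d=np.array([np.cos(y),np.sin(y)]); n=np.array([-d[1],d[0]])
for p,z in [((271.5,120.5),54),((364,120),54),((273,297),54),((362,297),54),((248.5,235),10),((386,236),10)]:
    q=at("wrist",p,z,c)[:2]-F; print("gx",round(q@d-150,1),"gy",round(q@n,1))
im=cv2.imread("pics/w9.png")[:,:,::-1]; crop(im,"w9c",230,410,100,310,3)
```

```text
gx -75.6 gy 24.6
gx -75.4 gy -23.2
gx -174.6 gy 26.7
gx -174.6 gy -24.9
gx -149.7 gy 47.4
gx -150.5 gy -45.3
```

View pics/w9c.png

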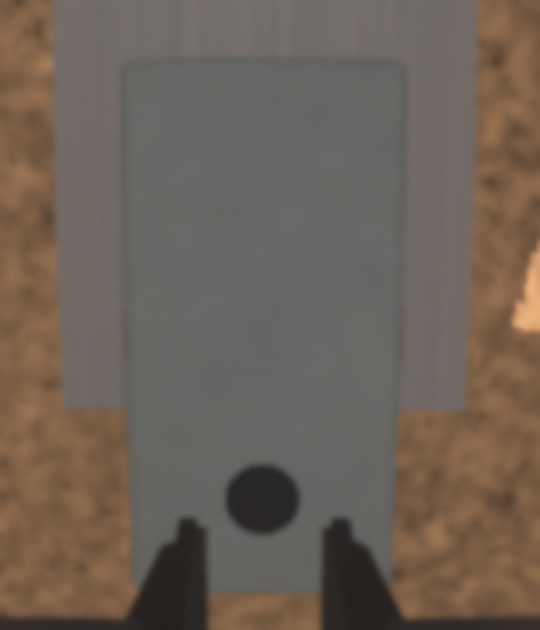

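Call:
{"method": "drive_tool", "body": {
  "commands": [
    {"dx": 0, "dy": -10, "dz": 35, "yaw": 0},
    {"dx": -10, "dy": -20, "dz": 34, "yaw": 0},
    {"dx": -12, "dy": -22, "dz": 34, "yaw": 0},
    {"dx": -12, "dy": -22, "dz": 34, "yaw": 0},
    {"dx": -12, "dy": -22, "dz": 34, "yaw": 0}
  ],
  "grip": 0.7
}}

```text
t: 11.12
eef_pos: [524.5, -112.4, 248.9]
tcp_rot: [3.142, -0.0, 1.685]
ft_force: [0.8, -0.3, -0.0]
opening: 0.496
```

Call:
{"method": "drive_tool", "body": {
  "commands": [
    {"dx": -11, "dy": -35, "dz": 0, "yaw": -1},
    {"dx": -11, "dy": -35, "dz": 0, "yaw": -1},
    {"dx": -11, "dy": -35, "dz": 0, "yaw": -1},
    {"dx": -11, "dy": -35, "dz": 0, "yaw": -1},
    {"dx": -11, "dy": -35, "dz": 0, "yaw": -1}
  ]
}}

```text
t: 11.53
eef_pos: [469.5, -288.2, 247.5]
tcp_rot: [3.141, 0.0, 1.596]
ft_force: [1.4, -0.5, 0.5]
opening: 0.7
```

Call:
{"method": "drive_tool", "body": {
  "commands": [
    {"dx": -10, "dy": -34, "dz": 0, "yaw": -1},
    {"dx": -10, "dy": -34, "dz": 0, "yaw": -0.7},
    {"dx": 0, "dy": 0, "dz": 0, "yaw": 0},
    {"dx": 0, "dy": 0, "dz": 0, "yaw": 0},
    {"dx": 0, "dy": 0, "dz": 0, "yaw": 0}
  ]
}}

```text
t: 11.95
eef_pos: [450.2, -354.4, 247.1]
tcp_rot: [-3.141, -0.001, 1.567]
ft_force: [-0.1, -0.3, 0.6]
opening: 0.702
```

```bash
cat >> h.py <<'E'
def greens(n,im,c,zs=6,amin=40,lo=(35,60,20),hi=(90,255,255)):
    hsv=cv2.cvtColor(im,cv2.COLOR_RGB2HSV); m=cv2.inRange(hsv,lo,hi); m=cv2.morphologyEx(m,cv2.MORPH_CLOSE,np.ones((5,5)))
    cs,_=cv2.findContours(m,cv2.RETR_EXTERNAL,cv2.CHAIN_APPROX_NONE); out=[]
    for k in cs:
        if cv2.contourArea(k)<amin: continue
        P=np.array([at(n,p[0],zs,c)[:2] for p in k],np.float32)
        r=cv2.minAreaRect(P); b=cv2.boxPoints(r); e=[b[1]-b[0],b[2]-b[1]]; L=max(e,key=np.linalg.norm)
        print(n,"px",np.round(k[:,0].mean(0)),"world",np.round(r[0],1),"size",np.round(sorted(r[1]),1),"long-axis deg",round(np.degrees(np.arctan2(L[1],L[0]))%180,1)); out.append(r)
    return out
E
python3 - <<'E'
from h import *
st(); c=cal("wrist"); im=snap("wrist","w10"); greens("wrist",im,c)
im=snap("top","t10"); greens("top",im,cal("top"),amin=15)
E
```

```text
t11.95 pos [ 450.2 -354.4  247.1] rot [-3.141e+00 -1.000e-03  1.567e+00] F [-0.1 -0.3  0.6] M [-0.11  0.06 -0.  ] op 0.702 j [-0.78  0.39  1.65  0.    1.11 -0.78]
wrist px [334. 175.] world [ 464.5 -322.8] size [28.3 38.7] long-axis deg 159.0
wrist px [302.  86.] world [ 437.  -223.9] size [28.7 38.4] long-axis deg 160.3
top px [384. 281.] world [ 435.4 -221.8] size [27.  36.6] long-axis deg 162.0
top px [417. 272.] world [ 463.3 -321.1] size [27.2 38.2] long-axis deg 158.4
top px [372. 166.] world [ 787.6 -178.5] size [37.5 43.6] long-axis deg 5.7
```

View pics/w10.png

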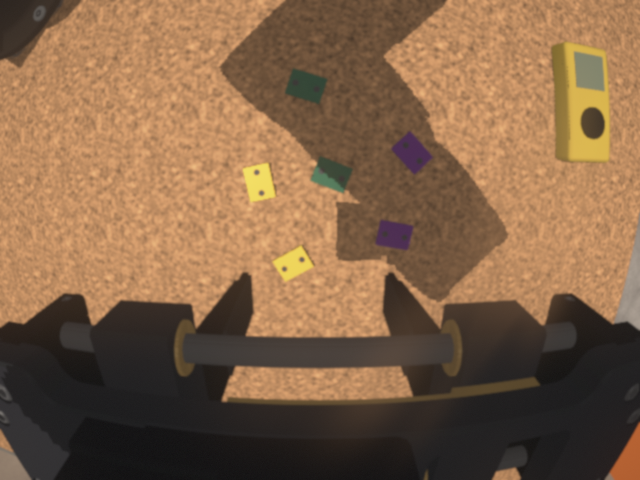

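View pics/t10.png

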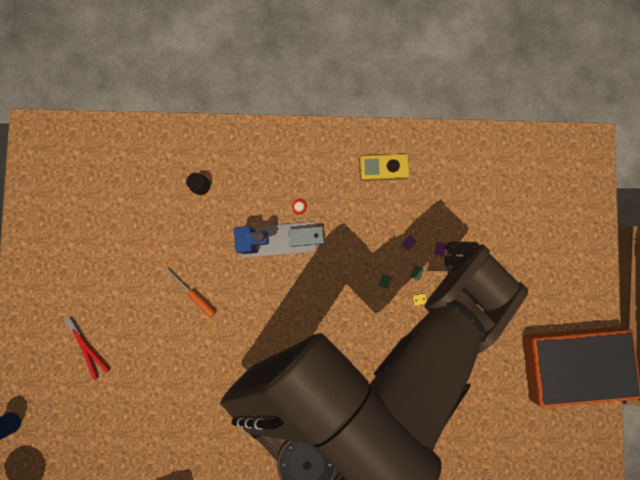

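Call:
{"method": "drive_tool", "body": {
  "commands": [
    {"dx": 3, "dy": 6.5, "dz": -38, "yaw": -4},
    {"dx": 3, "dy": 6.5, "dz": -38, "yaw": -4},
    {"dx": 3, "dy": 6.6, "dz": -38, "yaw": -4},
    {"dx": 3, "dy": 6.6, "dz": -38, "yaw": -4},
    {"dx": 2.6, "dy": 6.6, "dz": -30, "yaw": -4.3}
  ],
  "grip": 0.6
}}

```text
t: 12.47
eef_pos: [465.1, -320.0, 63.2]
tcp_rot: [-3.141, -0.0, 1.212]
ft_force: [0.7, -0.1, -0.6]
opening: 0.6
```

Call:
{"method": "drive_tool", "body": {
  "commands": [
    {"dx": 0, "dy": 0, "dz": -26, "yaw": 0},
    {"dx": 0, "dy": 0, "dz": 0, "yaw": 0},
    {"dx": 0, "dy": 0, "dz": 0, "yaw": 0}
  ]
}}

```text
t: 12.72
eef_pos: [465.2, -320.9, 39.0]
tcp_rot: [-3.14, -0.001, 1.215]
ft_force: [0.2, -0.6, 0.9]
opening: 0.597
```

Run:
```python
from h import *
st(); c=cal("wrist"); im=snap("wrist","w11"); greens("wrist",im,c); crop(im,"w11c",220,420,150,350,3)
```

```text
t12.72 pos [ 465.2 -320.9   39. ] rot [-3.140e+00 -1.000e-03  1.215e+00] F [ 0.2 -0.6  0.9] M [-0.11  0.05 -0.01] op 0.597 j [-0.72  0.64  1.86  0.    0.64 -0.37]
wrist px [331. 260.] world [ 474.2 -318. ] size [15.5 24.6] long-axis deg 157.9
wrist px [214. 131.] world [ 437.2 -223.6] size [29.3 39.8] long-axis deg 161.5
```

View pics/w11c.png

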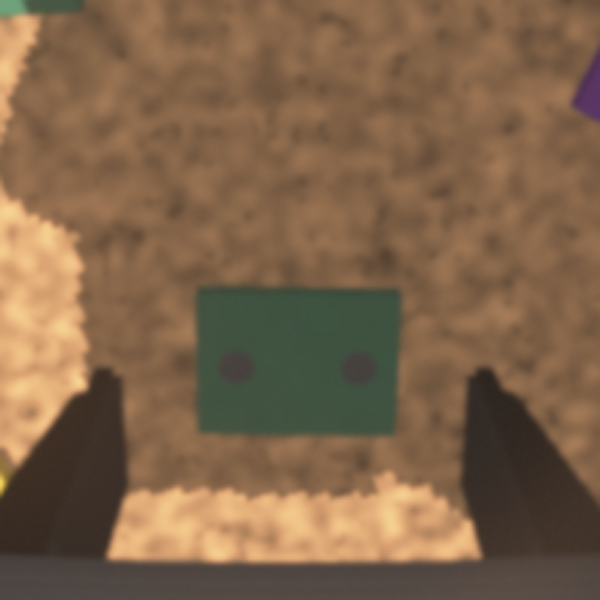

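Run:
```python
from h import *
s=st(); c=cal("wrist"); y=s["tcp_rot"][2]; d=np.array([np.cos(y),np.sin(y)]); n=np.array([-d[1],d[0]]); T=np.array(s["eef_pos"][:2])
for p in [(319.3,270.3),(285.7,247),(353.3,247.2),(286.5,294),(352,294.5)]:
    q=at("wrist",p,6,c)[:2]; print(np.round(q,1),"toolx",round((q-T)@d,1),"lat",round((q-T)@n,1))
print(proj("wrist",[*(T),6],c))
```

```text
t12.77 pos [ 465.6 -321.7   40.3] rot [3.141 0.    1.215] F [ 0.6  0.4 -0.1] M [-0.12  0.06 -0.  ] op 0.599 j [-0.72  0.64  1.86  0.    0.64 -0.37]
[ 465.5 -323.4] toolx -1.6 lat -0.5
[ 452.3 -303. ] toolx 12.8 lat 19.0
[ 489.  -316.9] toolx 12.7 lat -20.3
[ 441.5 -331. ] toolx -17.2 lat 19.4
[ 478.6 -345.3] toolx -17.6 lat -20.4
[318.41292491 267.72114913]
```

Call:
{"method": "drive_tool", "body": {
  "commands": [
    {"dx": -0.5, "dy": -1.4, "dz": -20, "yaw": 0},
    {"dx": 0, "dy": 0, "dz": -13, "yaw": 0},
    {"dx": 0, "dy": 0, "dz": -5.5, "yaw": 0},
    {"dx": 0, "dy": 0, "dz": 0, "yaw": 0},
    {"dx": 0, "dy": 0, "dz": 0, "yaw": 0}
  ]
}}

```text
t: 13.18
eef_pos: [465.0, -323.7, 2.2]
tcp_rot: [3.14, 0.001, 1.214]
ft_force: [0.6, -0.3, 0.4]
opening: 0.602
```

Call:
{"method": "drive_tool", "body": {
  "commands": [
    {"dx": 0, "dy": 0, "dz": 0, "yaw": 0},
    {"dx": 0, "dy": 0, "dz": 0, "yaw": 0},
    {"dx": 0, "dy": 0, "dz": 0, "yaw": 0},
    {"dx": 0, "dy": 0, "dz": 0, "yaw": 0},
    {"dx": 0, "dy": 0, "dz": 0, "yaw": 0}
  ],
  "grip": 0.3
}}

```text
t: 13.6
eef_pos: [464.7, -323.5, 1.4]
tcp_rot: [3.141, 0.0, 1.213]
ft_force: [-0.8, 1.0, 6.9]
opening: 0.416
```

Call:
{"method": "drive_tool", "body": {
  "commands": [
    {"dx": 0, "dy": 0, "dz": 0, "yaw": 0},
    {"dx": 0, "dy": 0, "dz": 0, "yaw": 0},
    {"dx": 0, "dy": 0, "dz": 10, "yaw": 0},
    {"dx": 0, "dy": 0, "dz": 30, "yaw": 0},
    {"dx": 0, "dy": 0, "dz": 30, "yaw": 0}
  ]
}}

```text
t: 14.02
eef_pos: [463.9, -322.8, 71.2]
tcp_rot: [-3.139, -0.001, 1.213]
ft_force: [0.5, -0.4, -1.0]
opening: 0.415
```

Run:
```python
from h import *
st(); c=cal("wrist"); im=snap("wrist","w12"); crop(im,"w12c",220,420,150,350,3)
```

```text
t14.02 pos [ 463.9 -322.8   71.2] rot [-3.139e+00 -1.000e-03  1.213e+00] F [ 0.5 -0.4 -1. ] M [-0.12  0.06  0.02] op 0.415 j [-0.72  0.59  1.84  0.    0.71 -0.37]
```

View pics/w12c.png

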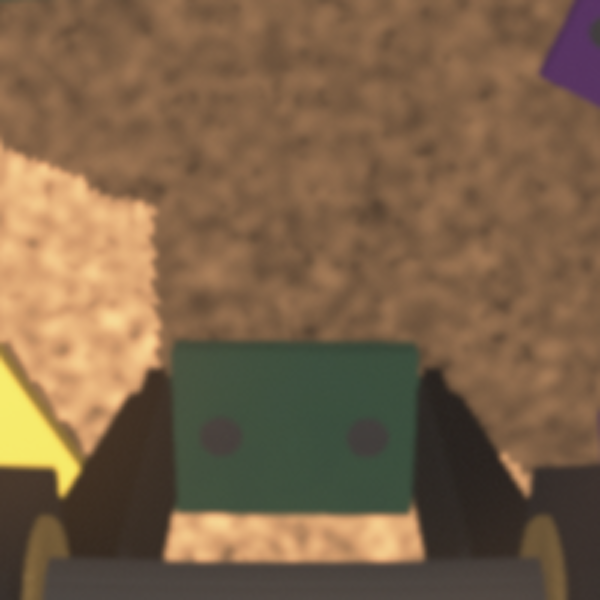

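Run:
```python
from h import *
s=st(); c=cal("wrist"); y=s["tcp_rot"][2]; d=np.array([np.cos(y),np.sin(y)]); n=np.array([-d[1],d[0]]); T=np.array(s["eef_pos"][:2])
for p in [(277.7,264.3),(360,264.3),(279.3,320.7),(357.3,320.7)]:
    q=at("wrist",p,s["eef_pos"][2]+4.2,c)[:2]; print(np.round(q,1),"toolx",round((q-T)@d,1),"lat",round((q-T)@n,1))
```

```text
t14.07 pos [ 465.9 -324.4   77.1] rot [3.136e+00 2.000e-03 1.213e+00] F [ 2.3 -1.5  4.3] M [-0.11 -0.1  -0.04] op 0.417 j [-0.72  0.58  1.84  0.    0.72 -0.37]
[ 453.2 -302.1] toolx 16.4 lat 19.6
[ 490.2 -316. ] toolx 16.3 lat -19.8
[ 442.  -330.9] toolx -14.4 lat 20.1
[ 479.3 -345. ] toolx -14.6 lat -19.7
```

Call:
{"method": "drive_tool", "body": {
  "commands": [
    {"dx": 7, "dy": 22, "dz": 30, "yaw": 2},
    {"dx": 8, "dy": 30, "dz": 20, "yaw": 2.5},
    {"dx": 9, "dy": 34, "dz": 8, "yaw": 2.5},
    {"dx": 9, "dy": 34, "dz": 0, "yaw": 2.5},
    {"dx": 9, "dy": 34, "dz": 0, "yaw": 2.5}
  ]
}}

```text
t: 14.48
eef_pos: [506.7, -168.0, 130.1]
tcp_rot: [3.14, 0.001, 1.424]
ft_force: [0.8, -0.3, -0.2]
opening: 0.419
```

Call:
{"method": "drive_tool", "body": {
  "commands": [
    {"dx": 9, "dy": 34, "dz": 0, "yaw": 2.5},
    {"dx": 9, "dy": 34, "dz": 0, "yaw": 2.5},
    {"dx": 9, "dy": 34, "dz": 0, "yaw": 2.5},
    {"dx": 9, "dy": 34, "dz": 0, "yaw": 2.5},
    {"dx": 9, "dy": 34, "dz": 0, "yaw": 2.5}
  ]
}}

```text
t: 14.9
eef_pos: [551.6, 2.5, 129.3]
tcp_rot: [3.141, 0.0, 1.643]
ft_force: [1.1, -0.9, -0.4]
opening: 0.414
```

Call:
{"method": "drive_tool", "body": {
  "commands": [
    {"dx": 6, "dy": 22, "dz": 0, "yaw": 2.5},
    {"dx": 6, "dy": 22, "dz": 0, "yaw": 0},
    {"dx": 0, "dy": 0, "dz": 0, "yaw": 0},
    {"dx": 0, "dy": 0, "dz": 0, "yaw": 0},
    {"dx": 0, "dy": 0, "dz": 0, "yaw": 0}
  ]
}}

```text
t: 15.32
eef_pos: [563.2, 44.3, 129.0]
tcp_rot: [-3.142, 0.0, 1.685]
ft_force: [-0.1, -0.1, -0.5]
opening: 0.418
```

Run:
```python
from h import *
st(); c=cal("wrist"); im=snap("wrist","w13")
```

```text
t15.32 pos [563.2  44.3 129. ] rot [-3.142  0.     1.685] F [-0.1 -0.1 -0.5] M [-0.11  0.1   0.  ] op 0.418 j [-0.04  0.51  1.8  -0.    0.83 -0.15]
```

View pics/w13.png

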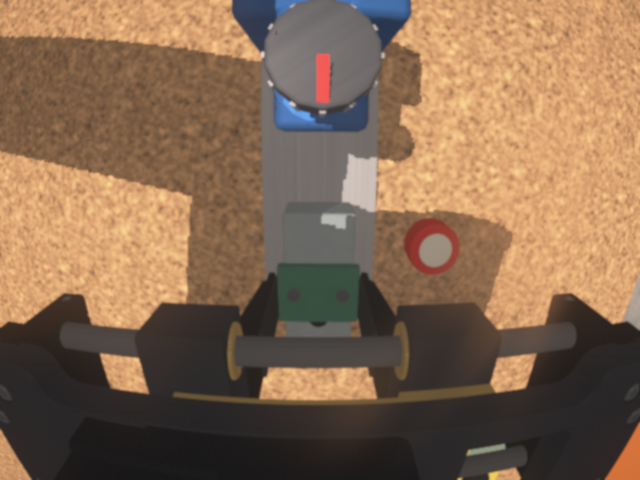

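Run:
```python
from h import *
s=st(); im=cv2.imread("pics/w13.png")[:,:,::-1]; crop(im,"w13c",230,410,0,340,2)
c=cal("wrist"); F=np.array([568.9,-5.7]); y=1.684; d=np.array([np.cos(y),np.sin(y)]); n=np.array([-d[1],d[0]])
for nm,p,z in [("bl",(283,204.5),54),("br",(357,205),54),("ratch",(323,53),207),("markr",(323,78),207),("shimTL",(277,264),133.4),("TR",(359.5,264),133.4),("BL",(279,321),133.4),("BR",(358,321),133.4),("mark",(436,250),24)]:
    q=at("wrist",p,z,c)[:2]; w=q-F; print(nm,np.round(q,1),"gx",round(w@d-150,1),"gy",round(w@n,1))
T=np.array(s["eef_pos"][:2])-F; print("tcp gx",T@d-150,T@n)
```

```text
t15.37 pos [563.2  43.9 129. ] rot [-3.142  0.     1.684] F [-0.   0.  -0.3] M [-0.08  0.03  0.01] op 0.415 j [-0.04  0.51  1.8  -0.    0.83 -0.15]
bl [535.8  71.2] gx -69.8 gy 24.2
br [585.5  76.5] gx -70.2 gy -25.8
ratch [552.7 142. ] gx -1.4 gy -0.6
markr [553.4 135.6] gx -7.8 gy -0.6
shimTL [541.2  58.5] gx -83.1 gy 20.3
TR [580.4  62.9] gx -83.1 gy -19.2
BL [544.4  27.5] gx -114.2 gy 20.6
BR [584.5  32. ] gx -114.3 gy -19.7
mark [658.9  42.3] gx -112.5 gy -94.8
tcp gx -100.03845655612352 0.023892446858627386
```

View pics/w13c.png

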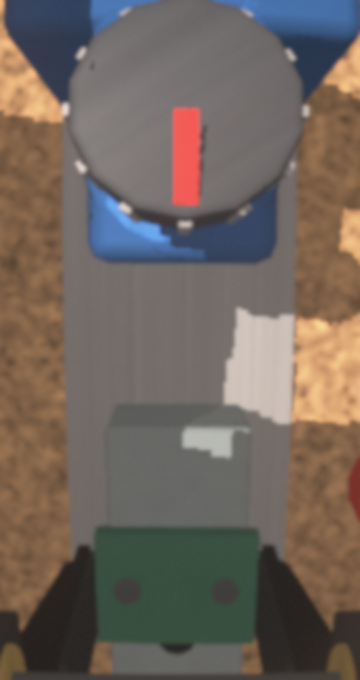

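Run:
```python
from h import *
c=cal("wrist"); F=np.array([568.9,-5.7]); y=1.684; d=np.array([np.cos(y),np.sin(y)]); n=np.array([-d[1],d[0]])
im=cv2.imread("pics/w13.png")[:,:,::-1]; crop(im,"w13d",260,380,180,290,5)
for nm,p,z in [("bl",(283.5,213),54),("br",(355.5,213.5),54),("basel",(287,202.5),10),("baser",(353,202.5),10)]:
    q=at("wrist",p,z,c)[:2]; w=q-F; print(nm,np.round(q,1),"gx",round(w@d-150,1),"gy",round(w@n,1))
```

```text
bl [536.7  65.4] gx -75.7 gy 24.0
br [585.3  70.5] gx -76.1 gy -24.9
basel [535.7  64.1] gx -76.9 gy 25.1
baser [587.8  70. ] gx -77.0 gy -27.3
```

View pics/w13d.png

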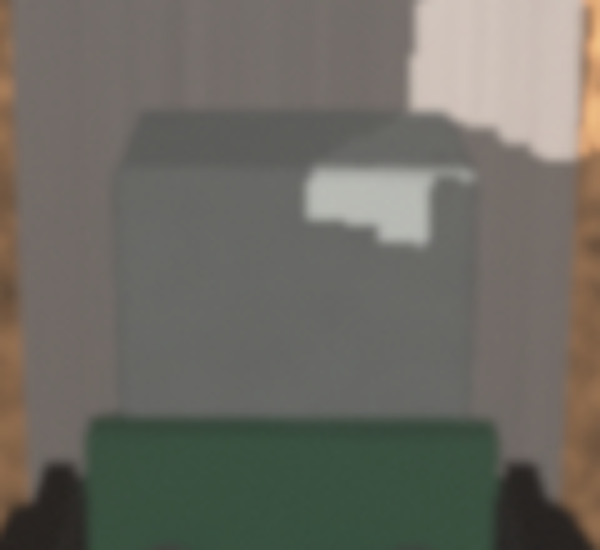

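Call:
{"method": "drive_tool", "body": {
  "commands": [
    {"dx": 0.9, "dy": -2, "dz": -30, "yaw": 0},
    {"dx": 0, "dy": 0, "dz": -30, "yaw": 0},
    {"dx": 0, "dy": 0, "dz": -8, "yaw": 0},
    {"dx": 0, "dy": 0, "dz": -3, "yaw": 0},
    {"dx": 0, "dy": 0, "dz": -2.4, "yaw": 0}
  ]
}}

```text
t: 15.78
eef_pos: [564.6, 42.1, 55.7]
tcp_rot: [-3.142, 0.0, 1.684]
ft_force: [-1.1, -0.7, -0.3]
opening: 0.416
```

Call:
{"method": "drive_tool", "body": {
  "commands": [
    {"dx": 0, "dy": 0, "dz": 0, "yaw": 0},
    {"dx": 0, "dy": 0, "dz": 0, "yaw": 0},
    {"dx": 0, "dy": 0, "dz": 0, "yaw": 0}
  ]
}}

```text
t: 16.03
eef_pos: [564.9, 42.6, 56.5]
tcp_rot: [3.14, 0.0, 1.684]
ft_force: [-0.3, -0.6, -1.2]
opening: 0.419
```

Call:
{"method": "drive_tool", "body": {
  "commands": [
    {"dx": 0, "dy": 0, "dz": 0, "yaw": 0},
    {"dx": 0, "dy": 0, "dz": 0, "yaw": 0},
    {"dx": 0, "dy": 0, "dz": 0, "yaw": 0},
    {"dx": 0, "dy": 0, "dz": 0, "yaw": 0},
    {"dx": 0, "dy": 0, "dz": 0, "yaw": 0}
  ],
  "grip": 0.6
}}

```text
t: 16.45
eef_pos: [564.4, 42.7, 55.5]
tcp_rot: [3.141, 0.0, 1.684]
ft_force: [0.6, 0.2, 0.1]
opening: 0.599
```

Call:
{"method": "drive_tool", "body": {
  "commands": [
    {"dx": 0, "dy": 0, "dz": 10, "yaw": 0},
    {"dx": 0, "dy": -10, "dz": 30, "yaw": 0},
    {"dx": 0, "dy": -20, "dz": 30, "yaw": 0},
    {"dx": 0, "dy": -20, "dz": 10, "yaw": 0},
    {"dx": 0, "dy": 0, "dz": 0, "yaw": 0}
  ]
}}

```text
t: 16.87
eef_pos: [565.7, -9.8, 138.9]
tcp_rot: [3.136, 0.002, 1.683]
ft_force: [-0.0, 0.7, 0.2]
opening: 0.598
```

Run:
```python
from h import *
st(); c=cal("wrist"); im=snap("wrist","w14"); crop(im,"w14c",230,410,100,320,3)
F=np.array([568.9,-5.7]); y=1.684; d=np.array([np.cos(y),np.sin(y)]); n=np.array([-d[1],d[0]])
for r in greens("wrist",im,c,zs=60,amin=300):
    w=np.array(r[0])-F; print("gx",w@d-150,"gy",w@n)
```

```text
t16.87 pos [565.7  -9.8 138.9] rot [3.136e+00 2.000e-03 1.683e+00] F [-0.   0.7  0.2] M [-0.08  0.05  0.03] op 0.598 j [-0.13  0.49  1.79 -0.    0.85 -0.25]
wrist px [325. 170.] world [564.4  43.3] size [28.6 38. ] long-axis deg 6.5
gx -100.82349225692369 gy -1.0447615668996388
```

View pics/w14c.png

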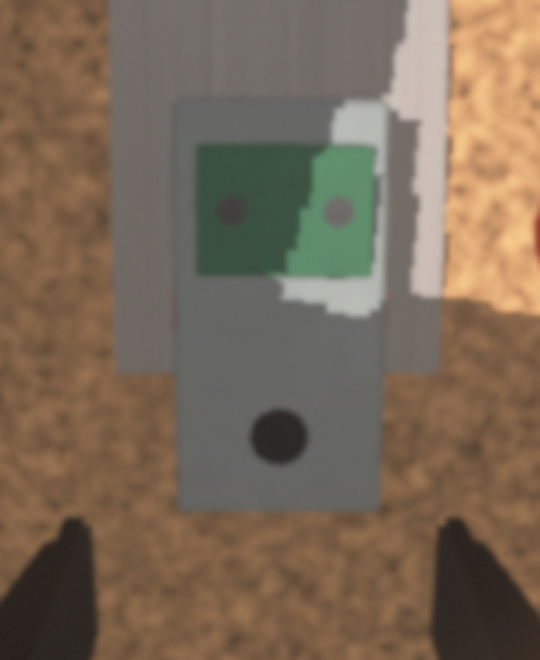

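Run:
```python
from h import *
c=cal("wrist"); F=np.array([568.9,-5.7]); y=1.684; d=np.array([np.cos(y),np.sin(y)]); n=np.array([-d[1],d[0]])
s=st()
for nm,p,z in [("blk fl",(174,100),54),("blk fr",(386.5,100),54),("blk rl",(177.5,510),54),("blk rr",(381.5,510),54),("sh fl",(196,144),60),("sh fr",(378,145),60),("sh rl",(196,275),60),("sh rr",(376,275),60),("plate l",(113,372),10),("plate r",(441,373),10)]:
    q=at("wrist",(230+p[0]/3,100+p[1]/3),z,c)[:2]; w=q-F; print(nm,"gx",round(w@d-150,1),"gy",round(w@n,1))
```

```text
t16.92 pos [564.9  -8.5 137.2] rot [3.139e+00 1.000e-03 1.683e+00] F [-0.   0.2 -0.3] M [-0.07  0.03 -0.02] op 0.601 j [-0.13  0.5   1.79 -0.    0.85 -0.24]
blk fl gx -74.5 gy 24.6
blk fr gx -74.5 gy -23.3
blk rl gx -172.7 gy 25.7
blk rr gx -172.9 gy -24.2
sh fl gx -84.4 gy 19.4
sh fr gx -84.5 gy -20.8
sh rl gx -113.9 gy 19.8
sh rr gx -113.9 gy -20.8
plate l gx -148.9 gy 46.2
plate r gx -149.5 gy -44.9
```

Call:
{"method": "drive_tool", "body": {
  "commands": [
    {"dx": -15.9, "dy": -27, "dz": -12, "yaw": -3.2},
    {"dx": -15.9, "dy": -27, "dz": -12, "yaw": -3.2},
    {"dx": -15.9, "dy": -27, "dz": -12, "yaw": -3.2},
    {"dx": -15.9, "dy": -27, "dz": -12, "yaw": -3.2},
    {"dx": -15.9, "dy": -27, "dz": -12, "yaw": -3.2}
  ]
}}

```text
t: 17.33
eef_pos: [483.8, -142.4, 74.5]
tcp_rot: [-3.141, -0.0, 1.403]
ft_force: [-0.2, -0.8, -0.4]
opening: 0.599
```

Call:
{"method": "drive_tool", "body": {
  "commands": [
    {"dx": -15.9, "dy": -27, "dz": -12, "yaw": -3.2},
    {"dx": -15.9, "dy": -27, "dz": -12, "yaw": -3.2},
    {"dx": -15.6, "dy": -26.8, "dz": -12, "yaw": -3.1},
    {"dx": 0, "dy": 0, "dz": 0, "yaw": 0},
    {"dx": 0, "dy": 0, "dz": 0, "yaw": 0}
  ]
}}

```text
t: 17.75
eef_pos: [436.5, -223.3, 38.4]
tcp_rot: [-3.139, -0.001, 1.237]
ft_force: [-0.5, 0.1, 0.4]
opening: 0.603
```

Call:
{"method": "drive_tool", "body": {
  "commands": [
    {"dx": 0, "dy": 0, "dz": 0, "yaw": 0},
    {"dx": 0, "dy": 0, "dz": 0, "yaw": 0}
  ]
}}

```text
t: 17.92
eef_pos: [438.0, -222.1, 39.6]
tcp_rot: [3.141, -0.0, 1.241]
ft_force: [0.5, 0.2, 0.3]
opening: 0.601
```

Run:
```python
from h import *
s=st(); c=cal("wrist"); im=snap("wrist","w15"); crop(im,"w15c",220,420,180,330,3)
y=s["tcp_rot"][2]; d=np.array([np.cos(y),np.sin(y)]); n=np.array([-d[1],d[0]])
for r in greens("wrist",im,c,amin=300,lo=(60,40,20),hi=(90,255,255)):
    w=np.array(r[0])-np.array(s["eef_pos"][:2]); print("toolx",w@d,"lat",w@n)
```

```text
t17.92 pos [ 438.  -222.1   39.6] rot [ 3.141 -0.     1.241] F [0.5 0.2 0.3] M [-0.07  0.09  0.01] op 0.601 j [-0.6   0.57  2.04  0.    0.52 -0.27]
wrist px [327. 271.] world [ 440.5 -223.9] size [27.9 30.3] long-axis deg 160.9
toolx -0.8478603790316429 lat -2.9609205517322157
```

View pics/w15c.png

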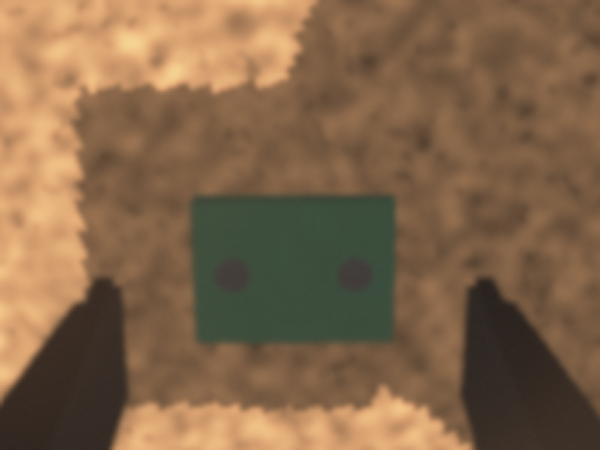

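Call:
{"method": "drive_tool", "body": {
  "commands": [
    {"dx": -0.3, "dy": -1, "dz": -20, "yaw": 0},
    {"dx": 0, "dy": 0, "dz": -13, "yaw": 0},
    {"dx": 0, "dy": 0, "dz": -5.5, "yaw": 0},
    {"dx": 0, "dy": 0, "dz": 0, "yaw": 0},
    {"dx": 0, "dy": 0, "dz": 0, "yaw": 0}
  ]
}}

```text
t: 18.38
eef_pos: [437.6, -223.5, 1.2]
tcp_rot: [3.141, 0.0, 1.241]
ft_force: [0.2, 0.7, 0.3]
opening: 0.602
```

Call:
{"method": "drive_tool", "body": {
  "commands": [
    {"dx": 0, "dy": 0, "dz": 0, "yaw": 0},
    {"dx": 0, "dy": 0, "dz": 0, "yaw": 0},
    {"dx": 0, "dy": 0, "dz": 0, "yaw": 0},
    {"dx": 0, "dy": 0, "dz": 0, "yaw": 0},
    {"dx": 0, "dy": 0, "dz": 0, "yaw": 0}
  ],
  "grip": 0.3
}}

```text
t: 18.8
eef_pos: [437.3, -224.1, 1.1]
tcp_rot: [3.141, 0.0, 1.239]
ft_force: [2.0, 0.6, 3.4]
opening: 0.416
```

Call:
{"method": "drive_tool", "body": {
  "commands": [
    {"dx": 0, "dy": 0, "dz": 0, "yaw": 0},
    {"dx": 0, "dy": 0, "dz": 0, "yaw": 0},
    {"dx": 0, "dy": 0, "dz": 10, "yaw": 0},
    {"dx": 0, "dy": 0, "dz": 30, "yaw": 0},
    {"dx": 0, "dy": 0, "dz": 30, "yaw": 0}
  ]
}}

```text
t: 19.22
eef_pos: [436.3, -223.8, 71.3]
tcp_rot: [-3.139, -0.001, 1.239]
ft_force: [0.1, -0.5, -0.2]
opening: 0.413
```

Call:
{"method": "drive_tool", "body": {
  "commands": [
    {"dx": 6, "dy": 14, "dz": 30, "yaw": 2.5},
    {"dx": 12, "dy": 26, "dz": 20, "yaw": 2.5},
    {"dx": 15, "dy": 31, "dz": 8, "yaw": 2.5},
    {"dx": 15, "dy": 31, "dz": 0, "yaw": 2.5},
    {"dx": 15, "dy": 31, "dz": 0, "yaw": 2.5}
  ]
}}

```text
t: 19.63
eef_pos: [500.6, -90.0, 130.3]
tcp_rot: [3.14, 0.001, 1.459]
ft_force: [0.5, -0.3, -0.6]
opening: 0.414
```

Call:
{"method": "drive_tool", "body": {
  "commands": [
    {"dx": 15, "dy": 31, "dz": 0, "yaw": 2.5},
    {"dx": 15, "dy": 31, "dz": 0, "yaw": 2.5},
    {"dx": 15, "dy": 31, "dz": 0, "yaw": 2.5},
    {"dx": 12, "dy": 25, "dz": 0, "yaw": 2.5},
    {"dx": 6, "dy": 14, "dz": 0, "yaw": 3}
  ]
}}

```text
t: 20.05
eef_pos: [563.9, 43.4, 129.4]
tcp_rot: [3.141, 0.0, 1.688]
ft_force: [-0.9, 0.0, -0.3]
opening: 0.414
```

Call:
{"method": "drive_tool", "body": {
  "commands": [
    {"dx": 0, "dy": 0, "dz": 0, "yaw": 0},
    {"dx": 0, "dy": 0, "dz": 0, "yaw": 0},
    {"dx": 0, "dy": 0, "dz": 0, "yaw": 0}
  ]
}}

```text
t: 20.3
eef_pos: [562.6, 40.2, 129.0]
tcp_rot: [-3.141, 0.0, 1.683]
ft_force: [0.0, 0.8, -0.1]
opening: 0.42
```

Run:
```python
from h import *
s=st(); c=cal("wrist"); im=snap("wrist","w16"); crop(im,"w16c",230,410,120,340,3)
```

```text
t20.30 pos [562.6  40.2 129. ] rot [-3.141  0.     1.683] F [ 0.   0.8 -0.1] M [-0.07  0.02  0.  ] op 0.420 j [-0.05  0.51  1.8  -0.    0.83 -0.16]
```

View pics/w16c.png

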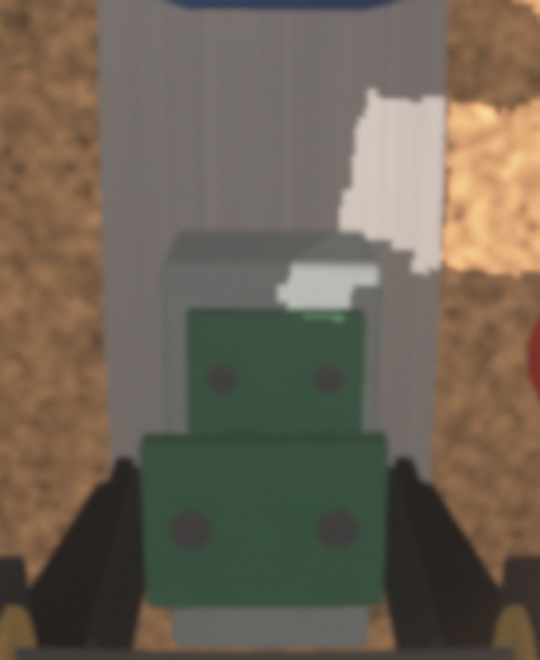

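Run:
```python
from h import *
s=st(); c=cal("wrist"); F=np.array([568.9,-5.7]); y=1.684; d=np.array([np.cos(y),np.sin(y)]); n=np.array([-d[1],d[0]])
for nm,p,z in [("blk fl",(163,263),54),("blk fr",(380,264),54),("sh fl",(187,310),60),("sh fr",(365,310),60),("H fl",(140.5,437),133.2),("H fr",(388.5,437),133.2),("H rl",(146.5,606),133.2),("H rr",(383.5,607),133.2)]:
    q=at("wrist",(230+p[0]/3,120+p[1]/3),z,c)[:2]; w=q-F; print(nm,"gx",round(w@d-150,1),"gy",round(w@n,1))
w=np.array(s["eef_pos"][:2])-F; print(w@d-150,w@n)
```

```text
t20.35 pos [562.7  39.9 129.1] rot [-3.141  0.     1.683] F [ 0.7 -0.2 -1.5] M [-0.13  0.03 -0.01] op 0.420 j [-0.05  0.51  1.8  -0.    0.83 -0.16]
blk fl gx -76.0 gy 24.3
blk fr gx -76.3 gy -24.6
sh fl gx -85.4 gy 18.7
sh fr gx -85.5 gy -20.9
H fl gx -88.0 gy 21.4
H fr gx -88.1 gy -18.3
H rl gx -118.9 gy 21.7
H rr gx -119.2 gy -18.7
-103.9965748995501 1.01552180554653
```

Call:
{"method": "drive_tool", "body": {
  "commands": [
    {"dx": 1.4, "dy": 3, "dz": -30, "yaw": 0},
    {"dx": 0, "dy": 0, "dz": -24, "yaw": 0},
    {"dx": 0, "dy": 0, "dz": -8, "yaw": 0},
    {"dx": 0, "dy": 0, "dz": -3, "yaw": 0},
    {"dx": 0, "dy": 0, "dz": -2.5, "yaw": 0}
  ]
}}

```text
t: 20.77
eef_pos: [564.7, 43.2, 61.7]
tcp_rot: [-3.142, 0.0, 1.683]
ft_force: [-0.7, 0.1, -0.3]
opening: 0.419
```

Call:
{"method": "drive_tool", "body": {
  "commands": [
    {"dx": 0, "dy": 0, "dz": 0, "yaw": 0},
    {"dx": 0, "dy": 0, "dz": 0, "yaw": 0},
    {"dx": 0, "dy": 0, "dz": 0, "yaw": 0}
  ]
}}

```text
t: 21.02
eef_pos: [565.0, 43.8, 62.4]
tcp_rot: [3.14, 0.0, 1.684]
ft_force: [-0.4, 0.3, -0.2]
opening: 0.413
```

Call:
{"method": "drive_tool", "body": {
  "commands": [
    {"dx": 0, "dy": 0, "dz": 0, "yaw": 0},
    {"dx": 0, "dy": 0, "dz": 0, "yaw": 0},
    {"dx": 0, "dy": 0, "dz": 0, "yaw": 0},
    {"dx": 0, "dy": 0, "dz": 0, "yaw": 0}
  ],
  "grip": 0.5
}}

```text
t: 21.35
eef_pos: [564.6, 43.9, 61.6]
tcp_rot: [3.141, 0.0, 1.684]
ft_force: [-0.1, -0.6, -0.5]
opening: 0.501
```

Call:
{"method": "drive_tool", "body": {
  "commands": [
    {"dx": 0, "dy": 0, "dz": -3, "yaw": 0},
    {"dx": 0, "dy": 0, "dz": -2, "yaw": 0},
    {"dx": 0, "dy": 0, "dz": 0, "yaw": 0}
  ]
}}

```text
t: 21.6
eef_pos: [564.3, 43.9, 55.8]
tcp_rot: [-3.141, -0.0, 1.684]
ft_force: [-0.2, 0.1, -0.0]
opening: 0.497
```

Call:
{"method": "drive_tool", "body": {
  "commands": [
    {"dx": 0, "dy": 0, "dz": 0, "yaw": 0},
    {"dx": 0, "dy": 0, "dz": 0, "yaw": 0},
    {"dx": 0, "dy": 0, "dz": 0, "yaw": 0},
    {"dx": -0.5, "dy": 0, "dz": 0, "yaw": 0},
    {"dx": -0.5, "dy": -0.1, "dz": 0, "yaw": 0}
  ],
  "grip": 0.3
}}

```text
t: 22.02
eef_pos: [563.5, 43.8, 56.3]
tcp_rot: [-3.142, -0.0, 1.684]
ft_force: [0.1, 0.4, -1.0]
opening: 0.416
```

Run:
```python
from h import *
s=st(); im=snap("wrist","w17"); crop(im,"w17c",230,410,150,350,3)
```

```text
t22.02 pos [563.5  43.8  56.3] rot [-3.142 -0.     1.684] F [ 0.1  0.4 -1. ] M [-0.05  0.07  0.03] op 0.416 j [-0.04  0.61  1.85  0.    0.67 -0.15]
```

View pics/w17c.png

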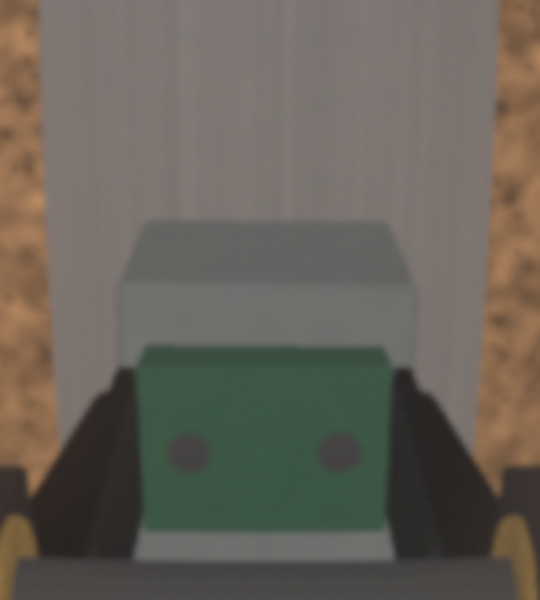

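Call:
{"method": "drive_tool", "body": {
  "commands": [
    {"dx": 0, "dy": 0, "dz": 0, "yaw": 0},
    {"dx": 0, "dy": 0, "dz": 0, "yaw": 0},
    {"dx": 0, "dy": 0, "dz": 0, "yaw": 0},
    {"dx": 0, "dy": 0, "dz": 0, "yaw": 0},
    {"dx": 0, "dy": 0, "dz": 0, "yaw": 0}
  ],
  "grip": 0.6
}}

```text
t: 22.48
eef_pos: [563.6, 43.8, 56.4]
tcp_rot: [3.141, 0.0, 1.684]
ft_force: [0.2, -0.0, -0.2]
opening: 0.597
```

Call:
{"method": "drive_tool", "body": {
  "commands": [
    {"dx": 0, "dy": 0, "dz": 12, "yaw": 0},
    {"dx": 0, "dy": -10, "dz": 30, "yaw": 0},
    {"dx": 2, "dy": -25, "dz": 25, "yaw": 0},
    {"dx": 4, "dy": -34, "dz": 0, "yaw": 0},
    {"dx": 5.5, "dy": -34, "dz": 0, "yaw": 0}
  ]
}}

```text
t: 22.9
eef_pos: [575.6, -60.0, 125.2]
tcp_rot: [3.139, 0.001, 1.686]
ft_force: [0.3, -0.1, -1.4]
opening: 0.597
```

Call:
{"method": "drive_tool", "body": {
  "commands": [
    {"dx": 0, "dy": 0, "dz": 0, "yaw": 0},
    {"dx": 0, "dy": 0, "dz": 0, "yaw": 0},
    {"dx": 0, "dy": 0, "dz": 0, "yaw": 0},
    {"dx": 0, "dy": 0, "dz": 0, "yaw": 0}
  ],
  "grip": 0.2
}}

```text
t: 23.23
eef_pos: [574.8, -58.4, 123.2]
tcp_rot: [-3.141, -0.0, 1.685]
ft_force: [0.5, -1.0, 0.1]
opening: 0.372
```

Run:
```python
from h import *
s=st(); im=snap("wrist","w18"); crop(im,"w18c",220,420,20,240,3)
```

```text
t23.23 pos [574.8 -58.4 123.2] rot [-3.141 -0.     1.685] F [ 0.5 -1.   0.1] M [-0.06  0.02  0.01] op 0.372 j [-0.22  0.53  1.77  0.    0.84 -0.33]
```

View pics/w18c.png

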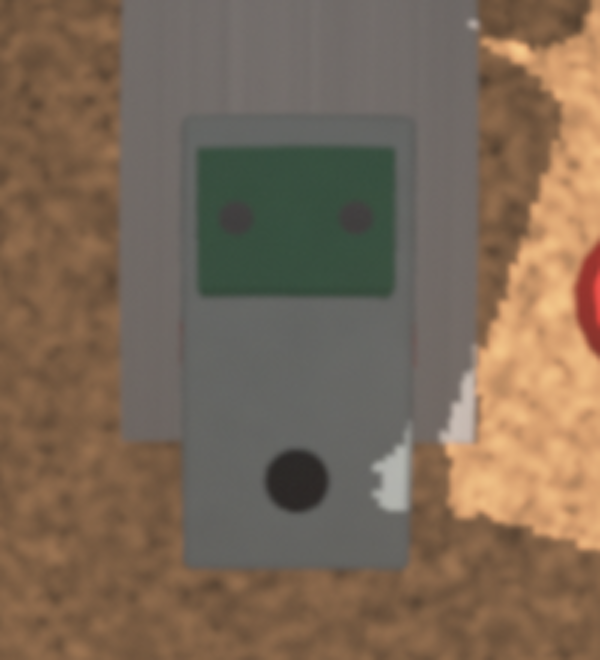

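Call:
{"method": "drive_tool", "body": {
  "commands": [
    {"dx": 0, "dy": 0, "dz": -35, "yaw": 0},
    {"dx": 0, "dy": 0, "dz": -35, "yaw": 0},
    {"dx": 0, "dy": 0, "dz": -25, "yaw": 0},
    {"dx": 0, "dy": 0, "dz": -9.8, "yaw": 0},
    {"dx": 0, "dy": 0, "dz": 0, "yaw": 0}
  ]
}}

```text
t: 23.7
eef_pos: [574.1, -58.3, 16.6]
tcp_rot: [-3.138, -0.001, 1.686]
ft_force: [-0.0, -0.5, 0.5]
opening: 0.201
```

Call:
{"method": "drive_tool", "body": {
  "commands": [
    {"dx": -0.6, "dy": 5, "dz": 0, "yaw": 0},
    {"dx": -0.6, "dy": 5, "dz": 0, "yaw": 0},
    {"dx": -0.5, "dy": 4, "dz": 0, "yaw": 0},
    {"dx": -0.3, "dy": 3, "dz": 0, "yaw": 0},
    {"dx": -0.3, "dy": 3, "dz": 0, "yaw": 0}
  ]
}}

```text
t: 24.12
eef_pos: [573.7, -39.3, 19.9]
tcp_rot: [3.139, 0.001, 1.685]
ft_force: [0.1, -8.0, 4.6]
opening: 0.199
```

Call:
{"method": "drive_tool", "body": {
  "commands": [
    {"dx": -0.4, "dy": 3.5, "dz": 0, "yaw": 0},
    {"dx": -0.6, "dy": 5, "dz": 0, "yaw": 0},
    {"dx": -0.5, "dy": 5, "dz": 0, "yaw": 0},
    {"dx": -0.6, "dy": 5, "dz": 0, "yaw": 0},
    {"dx": -0.6, "dy": 5, "dz": 0, "yaw": 0}
  ]
}}

```text
t: 24.53
eef_pos: [571.2, -16.2, 19.9]
tcp_rot: [3.138, 0.002, 1.684]
ft_force: [0.8, -7.5, 4.9]
opening: 0.195
```

Call:
{"method": "drive_tool", "body": {
  "commands": [
    {"dx": -0.5, "dy": 5, "dz": 0, "yaw": 0},
    {"dx": -0.6, "dy": 5, "dz": 0, "yaw": 0},
    {"dx": -0.6, "dy": 5, "dz": 0, "yaw": 0},
    {"dx": -0.6, "dy": 5, "dz": 0, "yaw": 0},
    {"dx": -0.5, "dy": 4, "dz": 0, "yaw": 0}
  ]
}}

```text
t: 24.95
eef_pos: [568.4, 8.0, 19.9]
tcp_rot: [3.138, 0.001, 1.685]
ft_force: [0.5, -7.8, 5.5]
opening: 0.201
```

Run:
```python
from h import *
s=st(); im=snap("wrist","w19")
```

```text
t24.95 pos [568.4   8.   19.9] rot [3.138e+00 1.000e-03 1.685e+00] F [ 0.5 -7.8  5.5] M [-1.21 -0.02 -0.01] op 0.201 j [-0.1   0.67  1.87 -0.    0.6  -0.21]
```

View pics/w19.png

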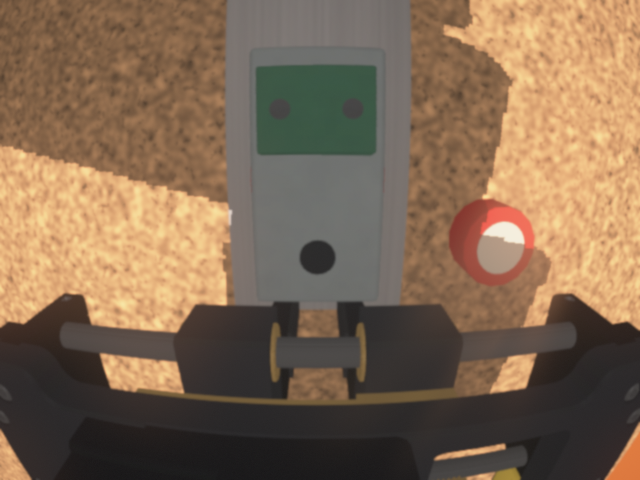

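Call:
{"method": "drive_tool", "body": {
  "commands": [
    {"dx": -0.4, "dy": 3.5, "dz": 0, "yaw": 0},
    {"dx": -0.6, "dy": 5, "dz": 0, "yaw": 0},
    {"dx": -0.5, "dy": 5, "dz": 0, "yaw": 0},
    {"dx": -0.6, "dy": 5, "dz": 0, "yaw": 0},
    {"dx": -0.6, "dy": 5, "dz": 0, "yaw": 0}
  ]
}}

```text
t: 25.42
eef_pos: [565.6, 31.3, 19.8]
tcp_rot: [3.139, 0.001, 1.684]
ft_force: [1.3, -7.8, 6.9]
opening: 0.199
```

Call:
{"method": "drive_tool", "body": {
  "commands": [
    {"dx": -0.5, "dy": 5, "dz": 0, "yaw": 0},
    {"dx": -0.6, "dy": 5, "dz": 0, "yaw": 0},
    {"dx": -0.6, "dy": 5, "dz": 0, "yaw": 0},
    {"dx": -0.5, "dy": 4, "dz": 0, "yaw": 0},
    {"dx": -0.3, "dy": 3, "dz": 0, "yaw": 0}
  ]
}}

```text
t: 25.83
eef_pos: [563.0, 53.5, 19.7]
tcp_rot: [3.139, 0.001, 1.685]
ft_force: [1.2, -6.6, 7.0]
opening: 0.201
```

Run:
```python
from h import *
s=st(); im=snap("wrist","w20"); im=snap("side","s20"); crop(im,"s20c",260,400,160,330,4)
```

```text
t25.83 pos [563.   53.5  19.7] rot [3.139e+00 1.000e-03 1.685e+00] F [ 1.2 -6.6  7. ] M [-1.29 -0.07 -0.03] op 0.201 j [-0.02  0.67  1.87 -0.    0.59 -0.13]
```

View pics/w20.png

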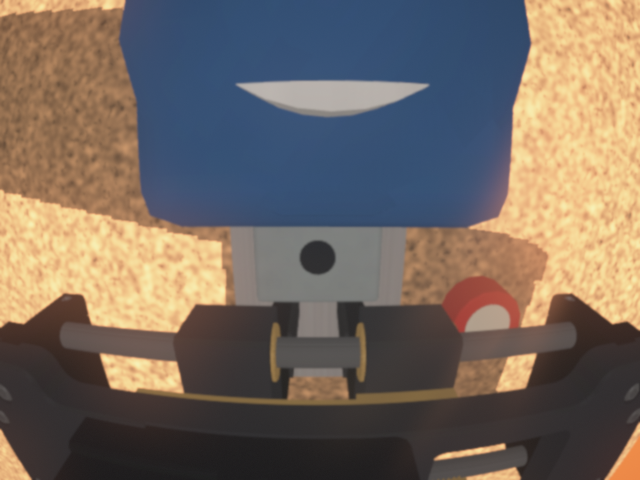

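View pics/s20c.png

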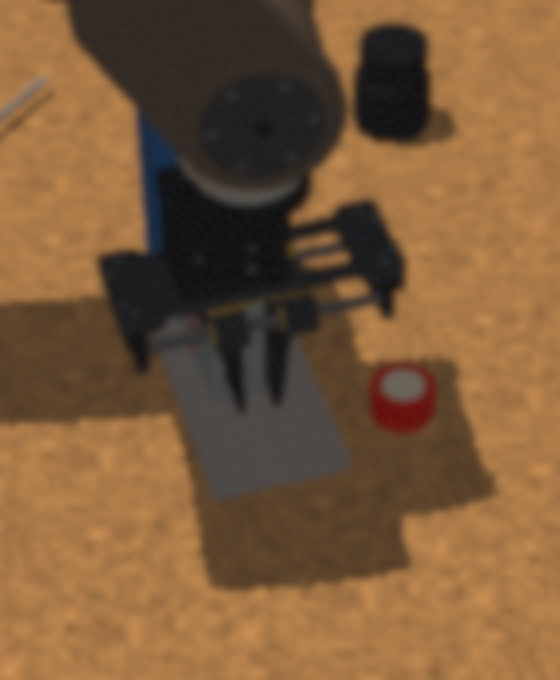

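Call:
{"method": "drive_tool", "body": {
  "commands": [
    {"dx": -0.2, "dy": 2, "dz": 0, "yaw": 0},
    {"dx": -0.2, "dy": 2, "dz": 0, "yaw": 0},
    {"dx": -0.1, "dy": 1, "dz": 0, "yaw": 0},
    {"dx": -0.1, "dy": 1, "dz": 0, "yaw": 0}
  ]
}}

```text
t: 26.27
eef_pos: [562.3, 57.3, 19.5]
tcp_rot: [3.14, 0.003, 1.685]
ft_force: [0.0, -34.5, 6.5]
opening: 0.201
```

Run:
```python
from h import *
s=st()
```

```text
t26.27 pos [562.3  57.3  19.5] rot [3.140e+00 3.000e-03 1.685e+00] F [  0.  -34.5   6.5] M [-5.67 -0.04 -0.01] op 0.201 j [-0.01  0.67  1.87 -0.    0.59 -0.12]
```

Call:
{"method": "drive_tool", "body": {
  "commands": [
    {"dx": -0.1, "dy": 0.7, "dz": 0, "yaw": 0},
    {"dx": -0.1, "dy": 0.7, "dz": 0, "yaw": 0}
  ]
}}

```text
t: 26.43
eef_pos: [562.3, 57.4, 19.5]
tcp_rot: [3.14, 0.004, 1.685]
ft_force: [0.6, -44.1, 7.3]
opening: 0.198
```

Call:
{"method": "drive_tool", "body": {
  "commands": [
    {"dx": 0, "dy": 0.7, "dz": 0, "yaw": 0}
  ]
}}

```text
t: 26.52
eef_pos: [562.2, 57.4, 19.5]
tcp_rot: [3.14, 0.005, 1.685]
ft_force: [-0.4, -50.6, 8.6]
opening: 0.201
```

Call:
{"method": "drive_tool", "body": {
  "commands": [
    {"dx": 0.3, "dy": -3, "dz": 0, "yaw": 0},
    {"dx": 0.6, "dy": -5, "dz": 0, "yaw": 0},
    {"dx": 1.1, "dy": -10, "dz": 0, "yaw": 0},
    {"dx": 2.2, "dy": -20, "dz": 0, "yaw": 0},
    {"dx": 2.2, "dy": -20, "dz": 0, "yaw": 0}
  ]
}}

```text
t: 26.93
eef_pos: [567.6, 3.6, 18.6]
tcp_rot: [-3.141, -0.0, 1.686]
ft_force: [-0.6, -0.5, 0.4]
opening: 0.2
```

Call:
{"method": "drive_tool", "body": {
  "commands": [
    {"dx": 2, "dy": -20, "dz": 30, "yaw": 0},
    {"dx": 2, "dy": -20, "dz": 35, "yaw": 0},
    {"dx": 2, "dy": -20, "dz": 35, "yaw": 0},
    {"dx": 2, "dy": -10, "dz": 35, "yaw": 0},
    {"dx": 0, "dy": 0, "dz": 35, "yaw": 0}
  ]
}}

```text
t: 27.35
eef_pos: [575.6, -68.2, 190.3]
tcp_rot: [3.142, -0.0, 1.683]
ft_force: [0.6, -0.1, -0.5]
opening: 0.2
```

Call:
{"method": "drive_tool", "body": {
  "commands": [
    {"dx": 0, "dy": 0, "dz": 0, "yaw": 0},
    {"dx": 0, "dy": 0, "dz": 0, "yaw": 0},
    {"dx": 0, "dy": 0, "dz": 0, "yaw": 0}
  ]
}}

```text
t: 27.6
eef_pos: [575.1, -66.0, 187.9]
tcp_rot: [-3.141, -0.0, 1.685]
ft_force: [0.1, 0.2, -0.2]
opening: 0.199
```

Run:
```python
from h import *
s=st(); c=cal("wrist"); im=snap("wrist","w21"); crop(im,"w21c",220,420,0,220,3); im=snap("side","s21"); crop(im,"s21c",260,400,160,300,5)
print(np.round(c[0],1).tolist(),c[1].tolist(),c[2].tolist())
```

```text
t27.60 pos [575.1 -66.  187.9] rot [-3.141 -0.     1.685] F [ 0.1  0.2 -0.2] M [-0.06  0.04  0.03] op 0.199 j [-0.23  0.45  1.71  0.    0.98 -0.34]
[[371.6, 0.0, 317.7], [0.0, 371.6, 237.6], [0.0, 0.0, 1.0]] [[0.9936187224406752, 0.11278950418237363, -0.0006017986834324866], [0.10845313813285792, -0.9539248399335619, 0.2797593905249003], [0.03097985223490097, -0.2780394351598757, -0.9600699564362386]] [-563.1175897505245, -150.21985678887884, 330.13969671503406]
```

View pics/w21c.png

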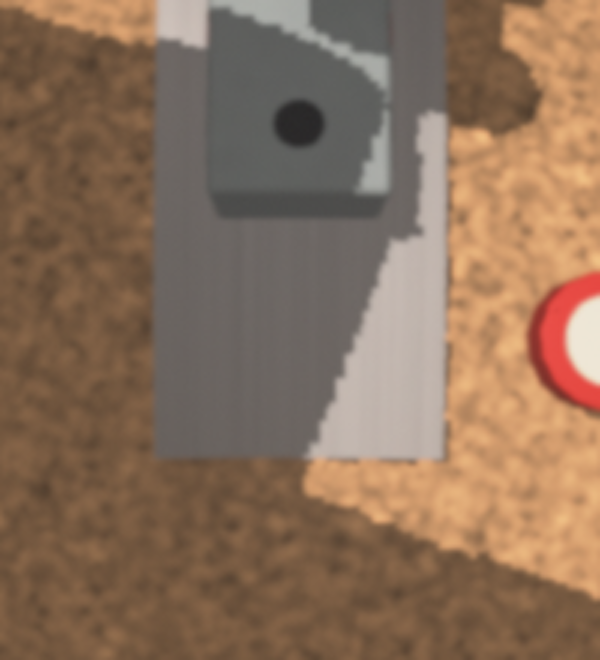

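View pics/s21c.png

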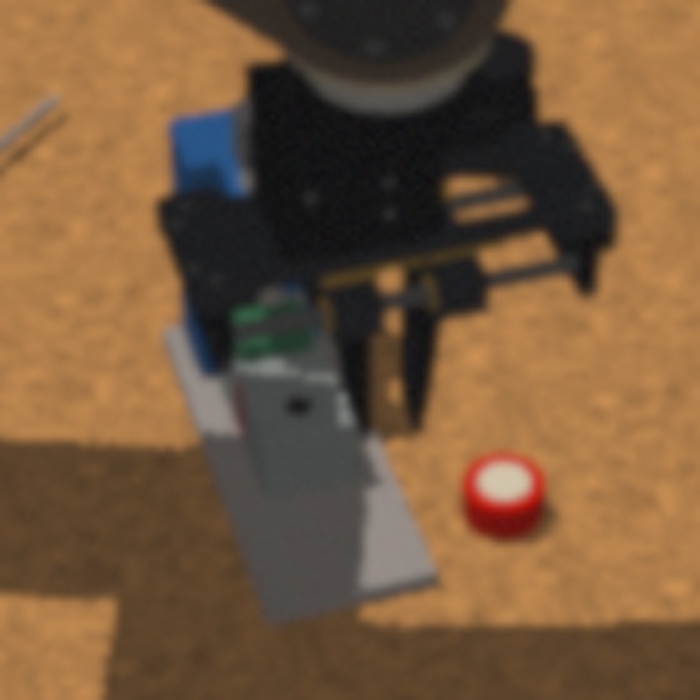

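Call:
{"method": "drive_tool", "body": {
  "commands": [
    {"dx": 0, "dy": 0, "dz": 40, "yaw": 0},
    {"dx": -3, "dy": 29, "dz": 25, "yaw": 0},
    {"dx": -3, "dy": 30, "dz": 20, "yaw": 0},
    {"dx": -4, "dy": 35, "dz": 15, "yaw": 0},
    {"dx": -4, "dy": 35, "dz": 0, "yaw": 0}
  ],
  "grip": 0.7
}}

```text
t: 28.12
eef_pos: [562.0, 64.2, 290.3]
tcp_rot: [3.139, 0.0, 1.684]
ft_force: [0.4, -0.2, 0.1]
opening: 0.493
```

Call:
{"method": "drive_tool", "body": {
  "commands": [
    {"dx": 0, "dy": 0, "dz": 0, "yaw": 0},
    {"dx": 0, "dy": 0, "dz": 0, "yaw": 0},
    {"dx": 0, "dy": 0, "dz": 0, "yaw": 0}
  ]
}}

```text
t: 28.37
eef_pos: [561.5, 62.8, 287.4]
tcp_rot: [-3.14, -0.0, 1.685]
ft_force: [-0.6, -1.0, 0.4]
opening: 0.681
```

Run:
```python
from h import *
s=st(); c=cal("wrist"); im=snap("wrist","w22"); crop(im,"w22c",220,420,120,320,3); im=snap("side","s22"); crop(im,"s22c",260,400,150,300,5)
print("expected px",proj("wrist",[552.3,141.9,207],c))
print([(np.round(d["pixel"],1).tolist(),round(d["conf"],2)) for d in env.place_of("ratchet_top","wrist")])
for r in (15,):
  pass
```

```text
t28.37 pos [561.5  62.8 287.4] rot [-3.14  -0.     1.685] F [-0.6 -1.   0.4] M [-0.1   0.07  0.05] op 0.681 j [-0.01  0.34  1.61 -0.    1.2  -0.12]
expected px [318.79967596 130.53098702]
[([318.9, 130.9], 0.59)]
```

View pics/w22c.png

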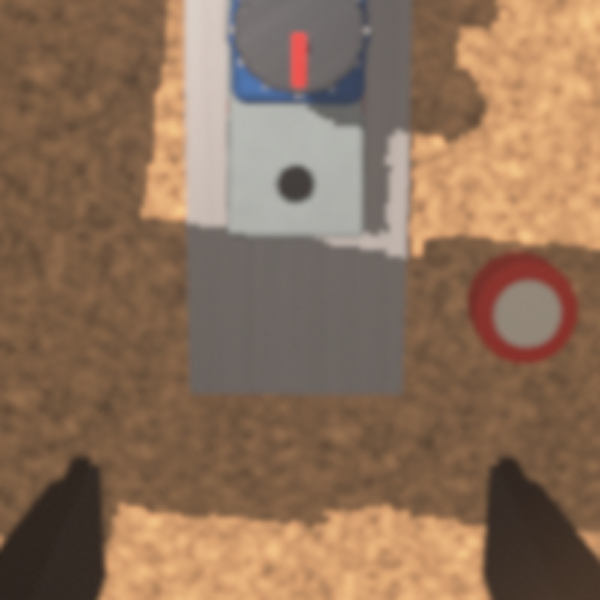

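View pics/s22c.png

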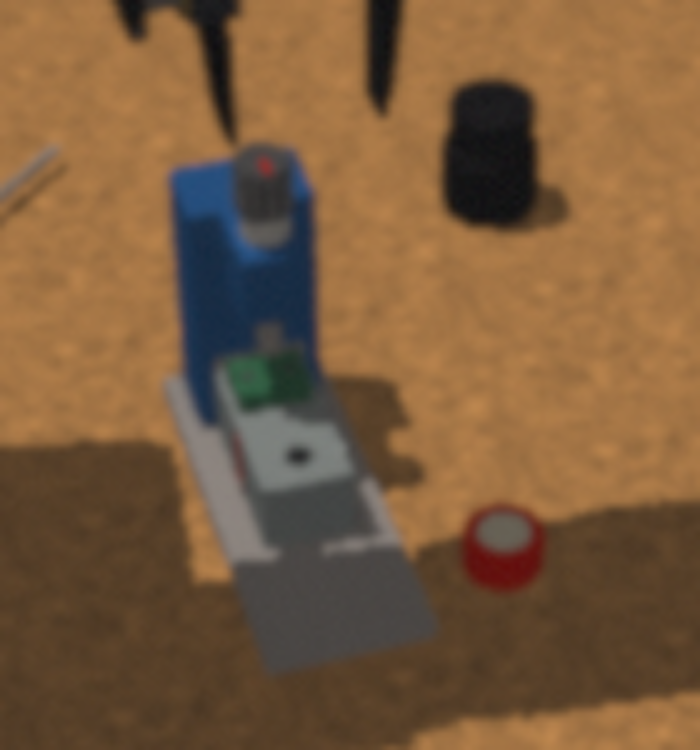

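Run:
```python
from h import *
im=cv2.imread("pics/w22.png")[:,:,::-1]; crop(im,"w22d",280,360,95,165,8)
c=cal("wrist")
# predicted outlines
import math
v=cv2.imread("pics/w22d.png")
for (x,y),col in (((552.3,141.9),(0,255,255)),):
    pts=[proj("wrist",[x+15*math.cos(a),y+15*math.sin(a),207],c) for a in np.linspace(0,6.28,60)]
    for p in pts: cv2.circle(v,(int((p[0]-280+.5)*8),int((p[1]-95+.5)*8)),2,col,-1)
cv2.imwrite("pics/w22e.png",v)
```

```text
(no output)
```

View pics/w22e.png

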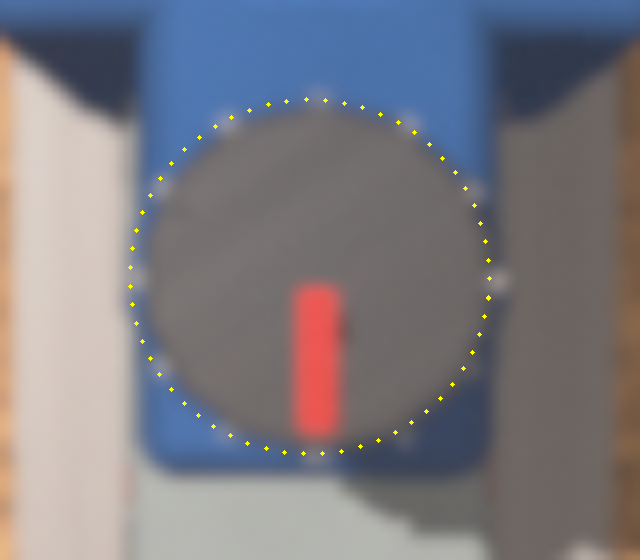

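Call:
{"method": "drive_tool", "body": {
  "commands": [
    {"dx": -2.8, "dy": 26.4, "dz": 0, "yaw": 0},
    {"dx": -2.8, "dy": 26.4, "dz": 0, "yaw": 0},
    {"dx": -2.8, "dy": 26.5, "dz": 0, "yaw": 0},
    {"dx": 0, "dy": 0, "dz": -30, "yaw": 0},
    {"dx": 0, "dy": 0, "dz": -30, "yaw": 0}
  ]
}}

```text
t: 28.93
eef_pos: [553.9, 142.6, 228.8]
tcp_rot: [3.138, -0.0, 1.685]
ft_force: [1.4, 0.2, 0.1]
opening: 0.699
```

Call:
{"method": "drive_tool", "body": {
  "commands": [
    {"dx": 0, "dy": 0, "dz": -20, "yaw": 0},
    {"dx": 0, "dy": 0, "dz": -20, "yaw": 0},
    {"dx": 0, "dy": 0, "dz": -8, "yaw": 0},
    {"dx": 0, "dy": 0, "dz": 0, "yaw": 0},
    {"dx": 0, "dy": 0, "dz": 0, "yaw": 0}
  ]
}}

```text
t: 29.35
eef_pos: [553.7, 141.7, 180.9]
tcp_rot: [-3.142, 0.0, 1.684]
ft_force: [0.3, -0.0, 0.7]
opening: 0.698
```

Run:
```python
from h import *
s=st(); im=snap("wrist","w23"); crop(im,"w23c",220,420,200,340,4)
```

```text
t29.35 pos [553.7 141.7 180.9] rot [-3.142  0.     1.684] F [ 0.3 -0.   0.7] M [-0.07  0.04  0.02] op 0.698 j [ 0.13  0.45  1.73 -0.    0.96  0.02]
```

View pics/w23c.png

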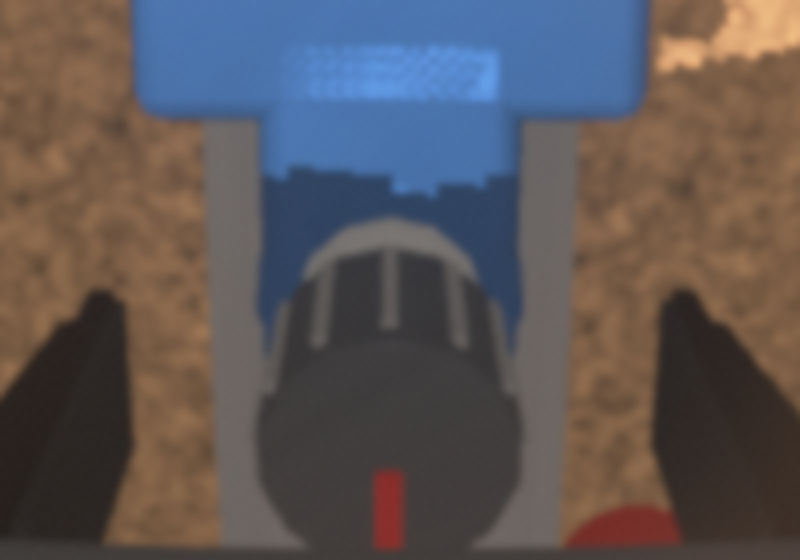

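Call:
{"method": "drive_tool", "body": {
  "commands": [
    {"dx": 0, "dy": 0, "dz": 0, "yaw": 0},
    {"dx": 0, "dy": 0, "dz": 0, "yaw": 0},
    {"dx": 0, "dy": 0, "dz": 0, "yaw": 0},
    {"dx": 0, "dy": 0, "dz": 0, "yaw": 0},
    {"dx": 0, "dy": 0, "dz": 0, "yaw": 0}
  ],
  "grip": 0
}}

```text
t: 29.82
eef_pos: [553.3, 142.2, 180.9]
tcp_rot: [3.141, 0.0, 1.685]
ft_force: [0.4, 0.6, 0.2]
opening: 0.407
```

Call:
{"method": "drive_tool", "body": {
  "commands": [
    {"dx": 0, "dy": 0, "dz": 0, "yaw": 0},
    {"dx": 0, "dy": 0, "dz": 0, "yaw": 0},
    {"dx": 0, "dy": 0, "dz": 0, "yaw": 0},
    {"dx": 0, "dy": 0, "dz": 0, "yaw": 0},
    {"dx": 0, "dy": 0, "dz": 0, "yaw": 0}
  ]
}}

```text
t: 30.23
eef_pos: [553.3, 142.2, 180.7]
tcp_rot: [3.141, 0.0, 1.685]
ft_force: [-0.7, 0.0, 2.1]
opening: 0.304
```

Run:
```python
from h import *
s=st(); c=cal("wrist"); print(proj("wrist",[s["eef_pos"][0],s["eef_pos"][1],207],c)); im=snap("wrist","w24"); crop(im,"w24c",220,420,200,340,4)
```

```text
t30.23 pos [553.3 142.2 180.7] rot [3.141 0.    1.685] F [-0.7  0.   2.1] M [0.01 0.16 0.01] op 0.304 j [ 0.14  0.45  1.73 -0.    0.96  0.02]
[319.5096926  317.29571004]
```

View pics/w24c.png

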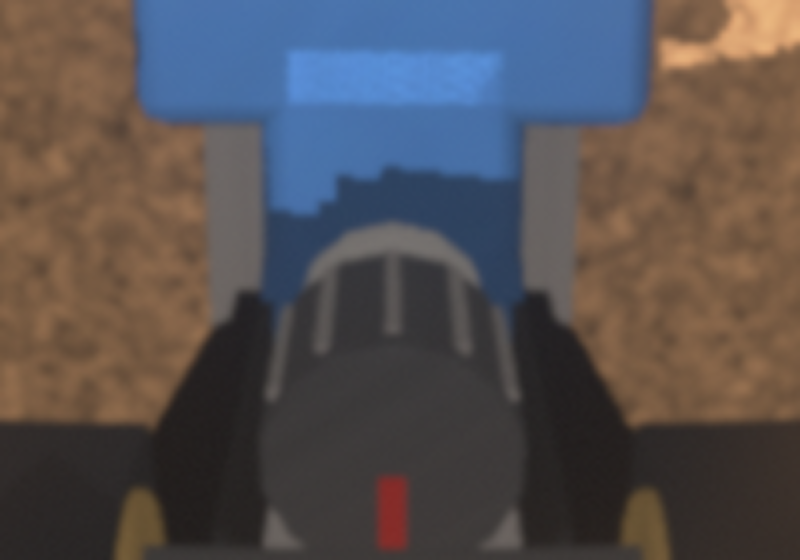

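Call:
{"method": "drive_tool", "body": {
  "commands": [
    {"dx": 0, "dy": 0, "dz": 0, "yaw": -7},
    {"dx": 0, "dy": 0, "dz": 0, "yaw": -7},
    {"dx": 0, "dy": 0, "dz": 0, "yaw": -7},
    {"dx": 0, "dy": 0, "dz": 0, "yaw": -7},
    {"dx": 0, "dy": 0, "dz": 0, "yaw": -7}
  ]
}}

```text
t: 30.7
eef_pos: [552.7, 142.3, 180.6]
tcp_rot: [-3.14, 0.001, 1.068]
ft_force: [-4.4, 1.9, 3.9]
opening: 0.312
```

Call:
{"method": "drive_tool", "body": {
  "commands": [
    {"dx": 0, "dy": 0, "dz": 0, "yaw": -7},
    {"dx": 0, "dy": 0, "dz": 0, "yaw": -7},
    {"dx": 0, "dy": 0, "dz": 0, "yaw": -7},
    {"dx": 0, "dy": 0, "dz": 0, "yaw": -7},
    {"dx": 0, "dy": 0, "dz": 0, "yaw": -7}
  ]
}}

```text
t: 31.12
eef_pos: [552.2, 142.7, 180.6]
tcp_rot: [-3.14, 0.002, 0.457]
ft_force: [-6.5, 4.7, 5.1]
opening: 0.311
```

Run:
```python
from h import *
s=st(); im=snap("wrist","w25"); crop(im,"w25c",220,420,200,340,4)
im=snap("side","s25"); crop(im,"s25c",260,400,150,300,5)
```

```text
t31.12 pos [552.2 142.7 180.6] rot [-3.14e+00  2.00e-03  4.57e-01] F [-6.5  4.7  5.1] M [ 0.78  1.35 -0.02] op 0.311 j [0.14 0.45 1.73 0.   0.96 1.25]
```

View pics/w25c.png

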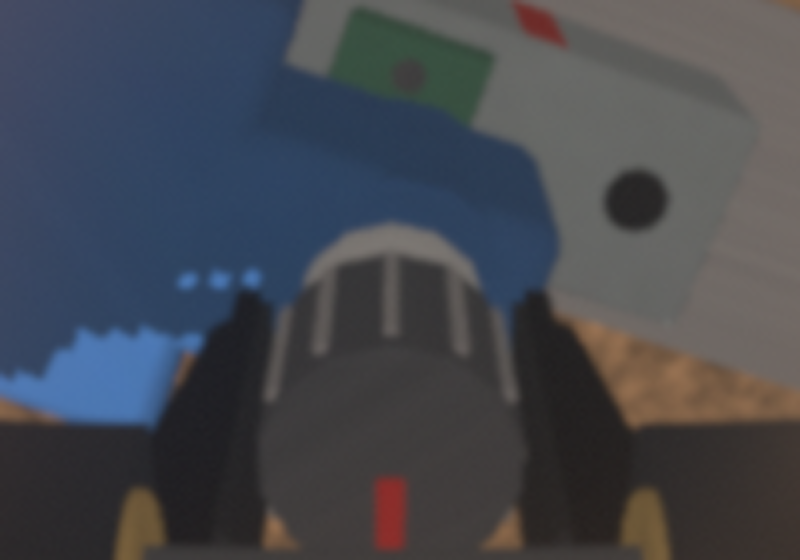

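View pics/s25c.png

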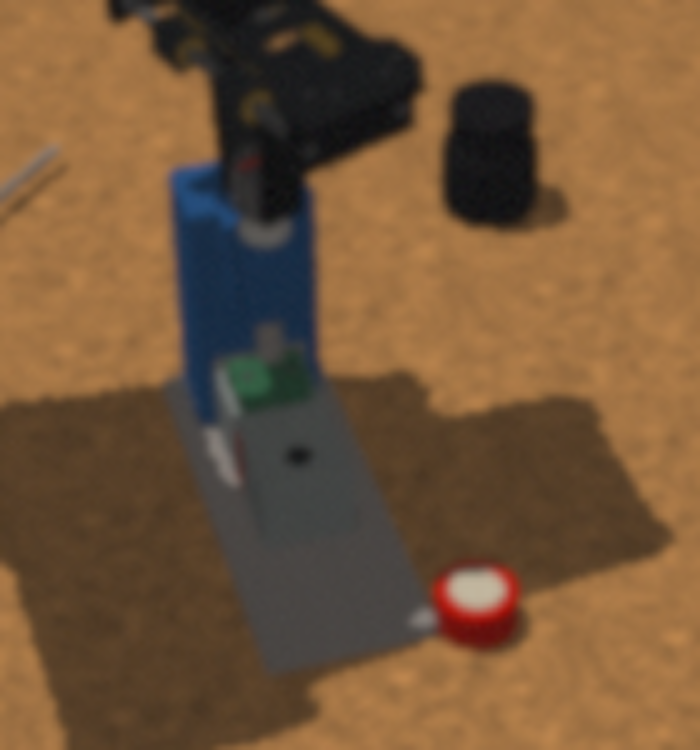

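Call:
{"method": "drive_tool", "body": {
  "commands": [
    {"dx": -0.4, "dy": 0.3, "dz": 0, "yaw": -7},
    {"dx": 0, "dy": 0, "dz": 0, "yaw": -7},
    {"dx": 0, "dy": 0, "dz": 0, "yaw": -7},
    {"dx": 0, "dy": 0, "dz": 0, "yaw": -7},
    {"dx": 0, "dy": 0, "dz": 0, "yaw": -7}
  ]
}}

```text
t: 31.63
eef_pos: [552.1, 143.4, 180.7]
tcp_rot: [-3.14, 0.002, -0.154]
ft_force: [-4.7, 6.9, 4.1]
opening: 0.31
```

Call:
{"method": "drive_tool", "body": {
  "commands": [
    {"dx": 0, "dy": 0, "dz": 0, "yaw": -7},
    {"dx": 0, "dy": 0, "dz": 0, "yaw": -7},
    {"dx": 0, "dy": 0, "dz": 0, "yaw": -7},
    {"dx": 0, "dy": 0, "dz": 0, "yaw": -7},
    {"dx": 0, "dy": 0, "dz": 0, "yaw": -7}
  ]
}}

```text
t: 32.05
eef_pos: [552.4, 143.9, 180.7]
tcp_rot: [-3.141, 0.002, -0.765]
ft_force: [-3.2, 10.4, 2.5]
opening: 0.308
```

Run:
```python
from h import *
s=st(); im=snap("wrist","w26"); crop(im,"w26c",220,420,200,340,4)
```

```text
t32.05 pos [552.4 143.9 180.7] rot [-3.141e+00  2.000e-03 -7.650e-01] F [-3.2 10.4  2.5] M [1.92 0.69 0.03] op 0.308 j [0.14 0.45 1.73 0.   0.96 2.47]
```

View pics/w26c.png

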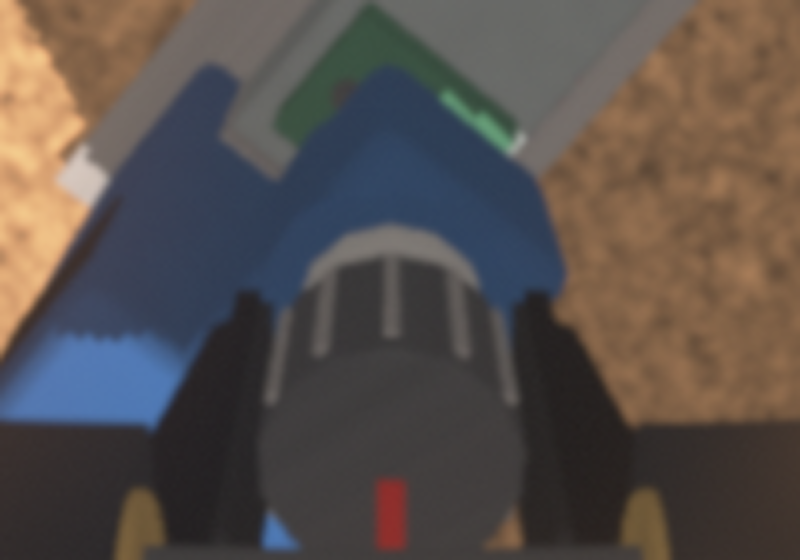

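Call:
{"method": "drive_tool", "body": {
  "commands": [
    {"dx": 0, "dy": 0, "dz": 0, "yaw": 0},
    {"dx": 0, "dy": 0, "dz": 0, "yaw": 0},
    {"dx": 0, "dy": 0, "dz": 0, "yaw": 0},
    {"dx": 0, "dy": 0, "dz": 0, "yaw": 0},
    {"dx": -0.1, "dy": 0.6, "dz": 0, "yaw": 0}
  ],
  "grip": 0.55
}}

```text
t: 32.52
eef_pos: [552.8, 142.8, 180.5]
tcp_rot: [3.141, -0.0, -0.759]
ft_force: [0.4, -0.0, -0.0]
opening: 0.541
```

Call:
{"method": "drive_tool", "body": {
  "commands": [
    {"dx": 0, "dy": 0, "dz": 0, "yaw": 7},
    {"dx": 0, "dy": 0, "dz": 0, "yaw": 7},
    {"dx": 0, "dy": 0, "dz": 0, "yaw": 7},
    {"dx": 0, "dy": 0, "dz": 0, "yaw": 7},
    {"dx": 0, "dy": 0, "dz": 0, "yaw": 7}
  ]
}}

```text
t: 32.93
eef_pos: [552.8, 143.0, 180.5]
tcp_rot: [3.141, 0.0, -0.142]
ft_force: [-0.0, 0.3, 0.8]
opening: 0.544
```

Call:
{"method": "drive_tool", "body": {
  "commands": [
    {"dx": 0, "dy": 0, "dz": 0, "yaw": 7},
    {"dx": 0, "dy": 0, "dz": 0, "yaw": 7},
    {"dx": 0, "dy": 0, "dz": 0, "yaw": 7},
    {"dx": 0, "dy": 0, "dz": 0, "yaw": 7},
    {"dx": 0, "dy": 0, "dz": 0, "yaw": 7}
  ]
}}

```text
t: 33.35
eef_pos: [552.8, 143.0, 180.5]
tcp_rot: [3.141, 0.0, 0.469]
ft_force: [0.4, 0.7, 0.5]
opening: 0.552
```

Call:
{"method": "drive_tool", "body": {
  "commands": [
    {"dx": 0, "dy": 0, "dz": 0, "yaw": 7},
    {"dx": 0, "dy": 0, "dz": 0, "yaw": 7},
    {"dx": 0, "dy": 0, "dz": 0, "yaw": 7},
    {"dx": 0, "dy": 0, "dz": 0, "yaw": 7},
    {"dx": 0, "dy": 0, "dz": 0, "yaw": 7}
  ]
}}

```text
t: 33.77
eef_pos: [552.8, 143.0, 180.5]
tcp_rot: [3.142, 0.0, 1.08]
ft_force: [-0.1, -0.5, -0.1]
opening: 0.551
```

Call:
{"method": "drive_tool", "body": {
  "commands": [
    {"dx": 0, "dy": 0, "dz": 0, "yaw": 7},
    {"dx": 0, "dy": 0, "dz": 0, "yaw": 7},
    {"dx": 0, "dy": 0, "dz": 0, "yaw": 7},
    {"dx": 0, "dy": 0, "dz": 0, "yaw": 7},
    {"dx": 0, "dy": 0, "dz": 0, "yaw": 7}
  ]
}}

```text
t: 34.18
eef_pos: [552.8, 143.0, 180.5]
tcp_rot: [3.142, 0.0, 1.691]
ft_force: [0.1, -0.1, 0.3]
opening: 0.551
```

Call:
{"method": "drive_tool", "body": {
  "commands": [
    {"dx": 0, "dy": 0, "dz": 0, "yaw": 7},
    {"dx": 0, "dy": 0, "dz": 0, "yaw": 7},
    {"dx": 0, "dy": 0, "dz": 0, "yaw": 7},
    {"dx": 0, "dy": 0, "dz": 0, "yaw": 7},
    {"dx": 0, "dy": 0, "dz": 0, "yaw": 7}
  ]
}}

```text
t: 34.6
eef_pos: [552.8, 143.0, 180.5]
tcp_rot: [3.142, 0.0, 2.301]
ft_force: [-0.3, 0.4, 0.9]
opening: 0.55
```

Call:
{"method": "drive_tool", "body": {
  "commands": [
    {"dx": 0, "dy": 0, "dz": 0, "yaw": 7},
    {"dx": 0, "dy": 0, "dz": 0, "yaw": 7},
    {"dx": 0, "dy": 0, "dz": 0, "yaw": 7},
    {"dx": 0, "dy": 0, "dz": 0, "yaw": 7},
    {"dx": 0, "dy": 0, "dz": 0, "yaw": 7}
  ]
}}

```text
t: 35.02
eef_pos: [552.8, 143.0, 180.6]
tcp_rot: [-3.142, 0.0, 2.912]
ft_force: [-0.2, 0.7, 0.2]
opening: 0.552
```

Call:
{"method": "drive_tool", "body": {
  "commands": [
    {"dx": 0, "dy": 0, "dz": 0, "yaw": 7},
    {"dx": 0, "dy": 0, "dz": 0, "yaw": 7},
    {"dx": 0, "dy": 0, "dz": 0, "yaw": 7},
    {"dx": 0, "dy": 0, "dz": 0, "yaw": 7},
    {"dx": 0, "dy": 0, "dz": 0, "yaw": 7}
  ]
}}

```text
t: 35.43
eef_pos: [552.8, 143.0, 180.6]
tcp_rot: [3.142, -0.0, -2.76]
ft_force: [-0.2, -0.1, -0.5]
opening: 0.55
```

Call:
{"method": "drive_tool", "body": {
  "commands": [
    {"dx": 0, "dy": 0, "dz": 0, "yaw": 7},
    {"dx": 0, "dy": 0, "dz": 0, "yaw": 7},
    {"dx": 0, "dy": 0, "dz": 0, "yaw": 7},
    {"dx": 0, "dy": 0, "dz": 0, "yaw": 7},
    {"dx": 0, "dy": 0, "dz": 0, "yaw": 7}
  ]
}}

```text
t: 35.85
eef_pos: [552.8, 143.0, 180.5]
tcp_rot: [3.141, -0.0, -2.149]
ft_force: [-0.7, -0.1, -1.1]
opening: 0.547
```

Call:
{"method": "drive_tool", "body": {
  "commands": [
    {"dx": 0, "dy": 0, "dz": 0, "yaw": 0},
    {"dx": 0, "dy": 0, "dz": 0, "yaw": 0},
    {"dx": 0, "dy": 0, "dz": 0, "yaw": 0}
  ]
}}

```text
t: 36.1
eef_pos: [552.8, 143.0, 180.5]
tcp_rot: [3.141, -0.0, -2.159]
ft_force: [0.3, 0.1, -0.2]
opening: 0.545
```

Run:
```python
from h import *
s=st(); im=snap("wrist","w27"); crop(im,"w27c",220,420,200,340,4)
```

```text
t36.10 pos [552.8 143.  180.5] rot [ 3.141 -0.    -2.159] F [ 0.3  0.1 -0.2] M [ 0.09  0.09 -0.  ] op 0.545 j [ 0.14  0.45  1.73  0.    0.96 -2.42]
```

View pics/w27c.png

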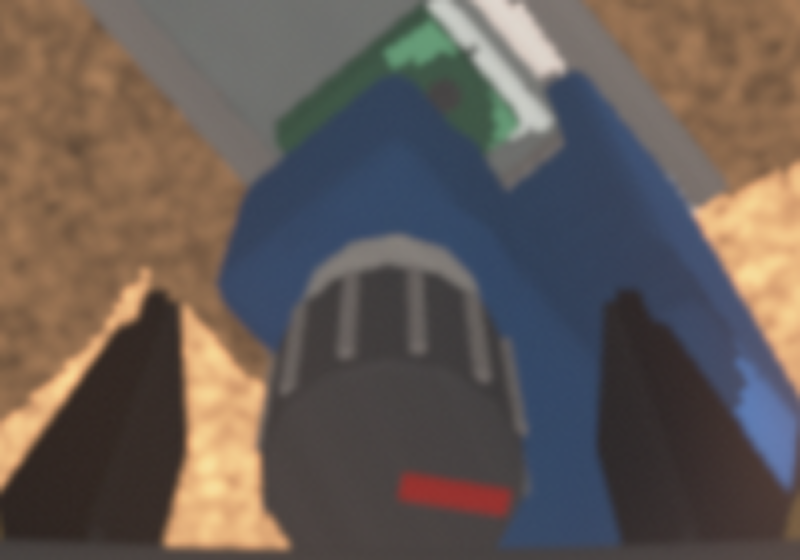

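Call:
{"method": "drive_tool", "body": {
  "commands": [
    {"dx": 0, "dy": 0, "dz": 0, "yaw": 0},
    {"dx": 0, "dy": 0, "dz": 0, "yaw": 0},
    {"dx": 0, "dy": 0, "dz": 0, "yaw": 0},
    {"dx": 0, "dy": 0, "dz": 0, "yaw": 0},
    {"dx": 0, "dy": 0, "dz": 0, "yaw": 0}
  ],
  "grip": 0
}}

```text
t: 36.57
eef_pos: [552.8, 143.1, 180.6]
tcp_rot: [-3.142, 0.0, -2.156]
ft_force: [0.1, -0.6, -0.4]
opening: 0.315
```

Call:
{"method": "drive_tool", "body": {
  "commands": [
    {"dx": 0, "dy": 0, "dz": 0, "yaw": 0},
    {"dx": 0, "dy": 0, "dz": 0, "yaw": 0},
    {"dx": 0, "dy": 0, "dz": 0, "yaw": 0}
  ]
}}

```text
t: 36.82
eef_pos: [552.8, 143.0, 180.6]
tcp_rot: [-3.142, 0.0, -2.155]
ft_force: [0.2, 0.0, -0.4]
opening: 0.312
```

Call:
{"method": "drive_tool", "body": {
  "commands": [
    {"dx": 0, "dy": 0, "dz": 0, "yaw": -7},
    {"dx": 0, "dy": 0, "dz": 0, "yaw": -7},
    {"dx": 0, "dy": 0, "dz": 0, "yaw": -7},
    {"dx": 0, "dy": 0, "dz": 0, "yaw": -7},
    {"dx": 0, "dy": 0, "dz": 0, "yaw": -7}
  ]
}}

```text
t: 37.23
eef_pos: [552.7, 143.3, 180.6]
tcp_rot: [3.141, -0.0, -2.772]
ft_force: [-0.4, 1.3, 0.7]
opening: 0.309
```

Call:
{"method": "drive_tool", "body": {
  "commands": [
    {"dx": 0, "dy": 0, "dz": 0, "yaw": -7},
    {"dx": 0, "dy": 0, "dz": 0, "yaw": -7},
    {"dx": 0, "dy": 0, "dz": 0, "yaw": -7},
    {"dx": 0, "dy": 0, "dz": 0, "yaw": -7},
    {"dx": 0, "dy": 0, "dz": 0, "yaw": -7}
  ]
}}

```text
t: 37.65
eef_pos: [552.7, 143.5, 180.6]
tcp_rot: [3.141, -0.0, 2.9]
ft_force: [-0.1, 2.4, 0.3]
opening: 0.313
```

Run:
```python
from h import *
s=st(); im=snap("wrist","w28"); crop(im,"w28c",220,420,200,340,4)
```

```text
t37.65 pos [552.7 143.5 180.6] rot [ 3.141 -0.     2.9  ] F [-0.1  2.4  0.3] M [ 0.56 -0.06  0.01] op 0.313 j [ 0.14  0.45  1.73  0.    0.96 -1.19]
```

View pics/w28c.png

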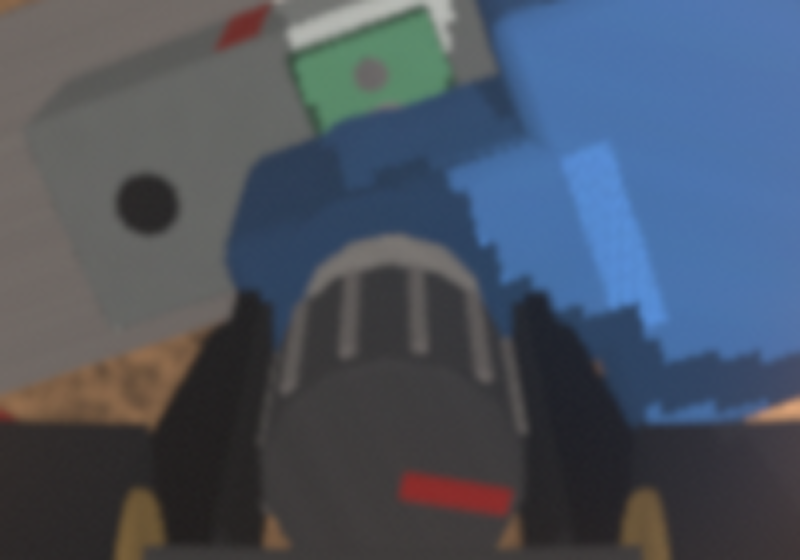

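Call:
{"method": "drive_tool", "body": {
  "commands": [
    {"dx": 0, "dy": 0.1, "dz": 0, "yaw": -7},
    {"dx": 0, "dy": 0, "dz": 0, "yaw": -7},
    {"dx": 0, "dy": 0, "dz": 0, "yaw": -7},
    {"dx": 0, "dy": 0, "dz": 0, "yaw": -7},
    {"dx": 0, "dy": 0, "dz": 0, "yaw": -7}
  ]
}}

```text
t: 38.12
eef_pos: [552.8, 143.7, 180.6]
tcp_rot: [3.141, -0.0, 2.293]
ft_force: [-0.7, 3.0, -0.4]
opening: 0.31
```

Call:
{"method": "drive_tool", "body": {
  "commands": [
    {"dx": 0, "dy": 0, "dz": 0, "yaw": -7},
    {"dx": 0, "dy": 0, "dz": 0, "yaw": -7},
    {"dx": 0, "dy": 0, "dz": 0, "yaw": -7},
    {"dx": 0, "dy": 0, "dz": 0, "yaw": -7},
    {"dx": 0, "dy": 0, "dz": 0, "yaw": -7}
  ]
}}

```text
t: 38.53
eef_pos: [553.1, 143.7, 180.6]
tcp_rot: [3.141, -0.001, 1.682]
ft_force: [1.4, 4.8, -1.5]
opening: 0.312
```

Call:
{"method": "drive_tool", "body": {
  "commands": [
    {"dx": 0, "dy": 0, "dz": 0, "yaw": -7},
    {"dx": 0, "dy": 0, "dz": 0, "yaw": -7},
    {"dx": 0, "dy": 0, "dz": 0, "yaw": -7},
    {"dx": 0, "dy": 0, "dz": 0, "yaw": -7},
    {"dx": 0, "dy": 0, "dz": 0, "yaw": -7}
  ]
}}

```text
t: 38.95
eef_pos: [553.3, 143.7, 180.6]
tcp_rot: [3.141, -0.001, 1.071]
ft_force: [2.4, 3.1, -2.4]
opening: 0.312
```

Run:
```python
from h import *
s=st(); im=snap("wrist","w29"); crop(im,"w29c",220,420,200,340,4); im=snap("side","s29"); crop(im,"s29c",260,400,150,300,5)
```

```text
t38.95 pos [553.3 143.7 180.6] rot [ 3.141e+00 -1.000e-03  1.071e+00] F [ 2.4  3.1 -2.4] M [ 0.6  -0.43  0.09] op 0.312 j [0.14 0.45 1.73 0.   0.96 0.64]
```

View pics/w29c.png

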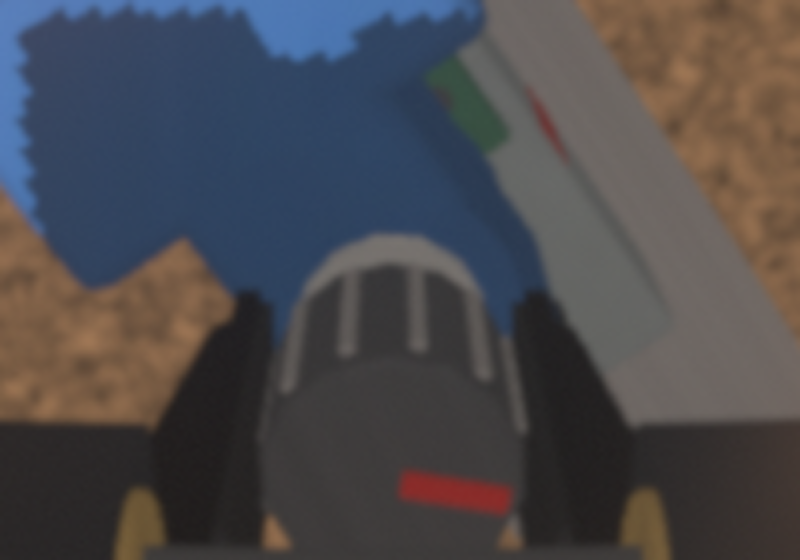

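View pics/s29c.png

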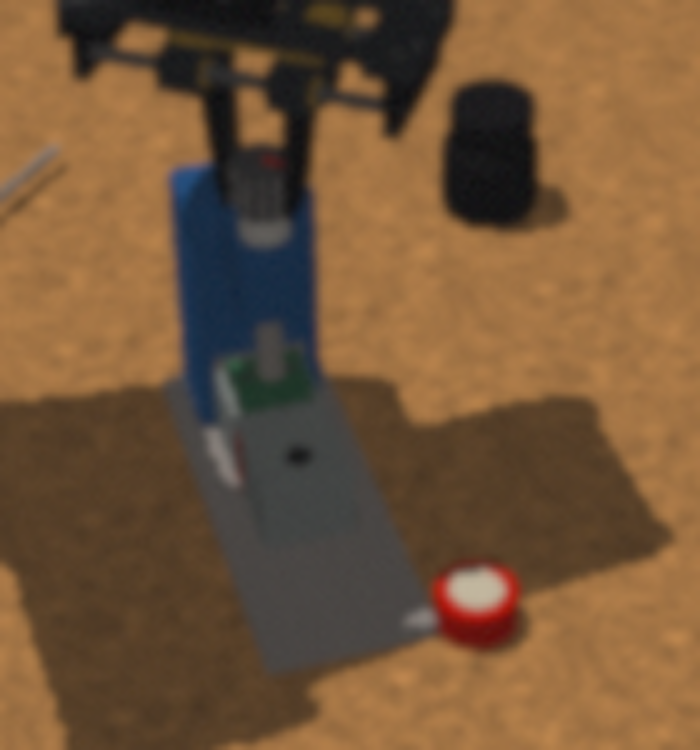

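Call:
{"method": "drive_tool", "body": {
  "commands": [
    {"dx": 0.1, "dy": 0.2, "dz": 0, "yaw": -7},
    {"dx": 0, "dy": 0, "dz": 0, "yaw": -7},
    {"dx": 0, "dy": 0, "dz": 0, "yaw": -7},
    {"dx": 0, "dy": 0, "dz": 0, "yaw": -7},
    {"dx": 0, "dy": 0, "dz": 0, "yaw": -7}
  ]
}}

```text
t: 39.47
eef_pos: [553.4, 143.5, 180.6]
tcp_rot: [3.141, -0.001, 0.464]
ft_force: [4.6, 1.8, -2.1]
opening: 0.308
```

Call:
{"method": "drive_tool", "body": {
  "commands": [
    {"dx": 0, "dy": 0, "dz": 0, "yaw": -7},
    {"dx": 0, "dy": 0, "dz": 0, "yaw": -7},
    {"dx": 0, "dy": 0, "dz": 0, "yaw": -7},
    {"dx": 0, "dy": 0, "dz": 0, "yaw": -7},
    {"dx": 0, "dy": 0, "dz": 0, "yaw": -7}
  ]
}}

```text
t: 39.88
eef_pos: [553.4, 143.3, 180.6]
tcp_rot: [3.142, -0.001, -0.147]
ft_force: [3.8, 0.2, -2.1]
opening: 0.31
```

Run:
```python
from h import *
s=st(); im=snap("wrist","w30"); crop(im,"w30c",220,420,200,340,4); im=snap("top","t30"); crop(im,"t30c",220,420,160,310,4)
```

```text
t39.88 pos [553.4 143.3 180.6] rot [ 3.142e+00 -1.000e-03 -1.470e-01] F [ 3.8  0.2 -2.1] M [ 0.14 -0.54  0.11] op 0.310 j [ 0.14  0.45  1.73 -0.    0.96  1.86]
```

View pics/w30c.png

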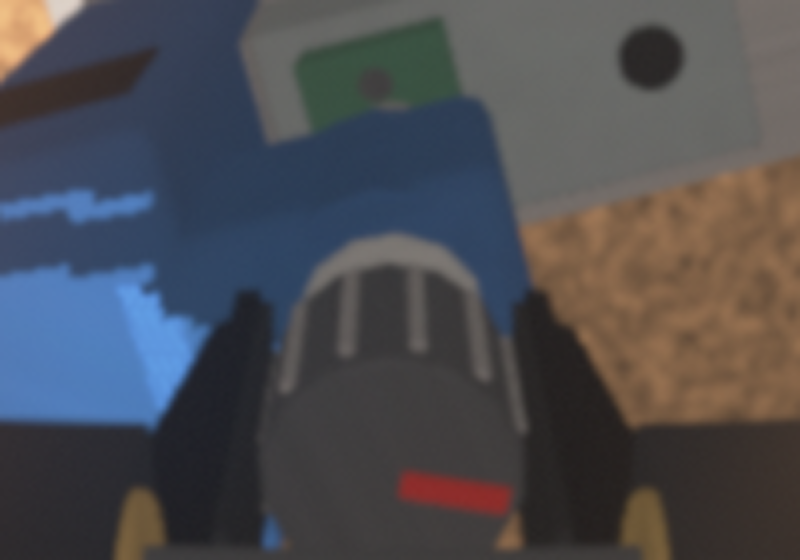

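View pics/t30c.png

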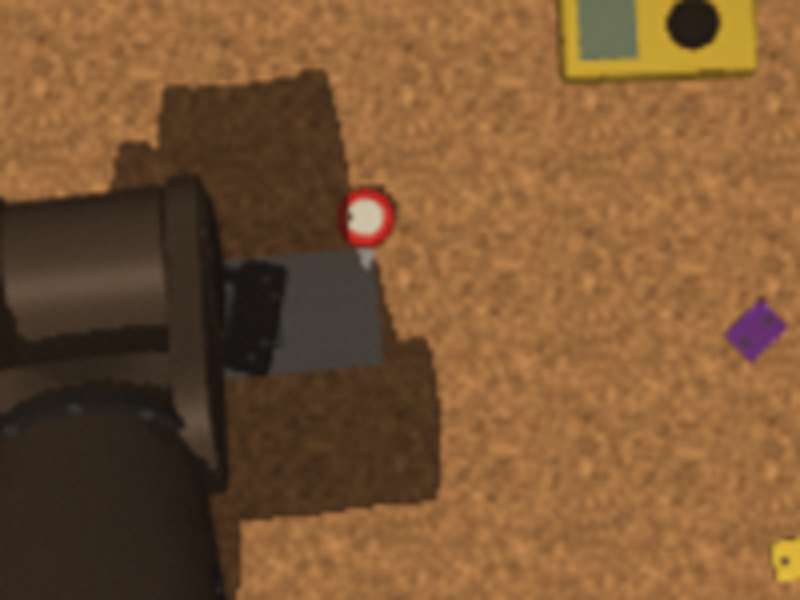

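Call:
{"method": "drive_tool", "body": {
  "commands": [
    {"dx": 0, "dy": 0, "dz": 0, "yaw": 0},
    {"dx": 0, "dy": 0, "dz": 0, "yaw": 0},
    {"dx": 0, "dy": 0, "dz": 0, "yaw": 0},
    {"dx": 0, "dy": 0, "dz": 0, "yaw": 0},
    {"dx": 0, "dy": 0, "dz": 0, "yaw": 0}
  ],
  "grip": 0.65
}}

```text
t: 40.4
eef_pos: [552.7, 143.3, 180.6]
tcp_rot: [3.141, 0.0, -0.146]
ft_force: [0.5, -0.5, 1.5]
opening: 0.604
```

Call:
{"method": "drive_tool", "body": {
  "commands": [
    {"dx": 0, "dy": 0, "dz": 15, "yaw": 0},
    {"dx": 0, "dy": 0, "dz": 35, "yaw": 0},
    {"dx": 0, "dy": 0, "dz": 35, "yaw": 0},
    {"dx": 6, "dy": -18, "dz": 15, "yaw": 3},
    {"dx": 8, "dy": -25, "dz": 0, "yaw": 3}
  ]
}}

```text
t: 40.82
eef_pos: [567.7, 101.3, 284.8]
tcp_rot: [-3.141, -0.006, -0.037]
ft_force: [0.0, 0.2, -0.5]
opening: 0.648
```

Call:
{"method": "drive_tool", "body": {
  "commands": [
    {"dx": 11, "dy": -33, "dz": 0, "yaw": 3},
    {"dx": 11, "dy": -33, "dz": -10, "yaw": 3},
    {"dx": 11, "dy": -33, "dz": -20, "yaw": 3},
    {"dx": 0, "dy": 0, "dz": -35, "yaw": 0},
    {"dx": 0, "dy": 0, "dz": -10, "yaw": 0}
  ]
}}

```text
t: 41.23
eef_pos: [598.4, -0.2, 201.5]
tcp_rot: [-3.141, 0.006, 0.112]
ft_force: [-1.0, -0.2, -1.1]
opening: 0.648
```

Call:
{"method": "drive_tool", "body": {
  "commands": [
    {"dx": 0, "dy": 0, "dz": 0, "yaw": 0},
    {"dx": 0, "dy": 0, "dz": 0, "yaw": 0},
    {"dx": 0, "dy": 0, "dz": 0, "yaw": 0}
  ]
}}

```text
t: 41.48
eef_pos: [600.4, 2.3, 207.3]
tcp_rot: [3.141, -0.002, 0.115]
ft_force: [0.1, -0.3, 0.2]
opening: 0.646
```

Run:
```python
from h import *
s=st(); c=cal("wrist"); im=snap("wrist","w31")
print(np.round(at("top",(311.7,214.2),24),1))
hsv=cv2.cvtColor(im,cv2.COLOR_RGB2HSV); m=cv2.inRange(hsv,(0,150,60),(8,255,255))|cv2.inRange(hsv,(172,150,60),(180,255,255))
k=max(cv2.findContours(m,cv2.RETR_EXTERNAL,cv2.CHAIN_APPROX_NONE)[0],key=cv2.contourArea)
print("red",k[:,0].mean(0),cv2.boundingRect(k))
im=snap("side","s31"); crop(im,"s31c",260,400,150,300,5)
```

```text
t41.48 pos [600.4   2.3 207.3] rot [ 3.141e+00 -2.000e-03  1.150e-01] F [ 0.1 -0.3  0.2] M [0.01 0.14 0.04] op 0.646 j [-0.11  0.46  1.63 -0.    1.05  1.35]
[632.8   3.8  24. ]
red [318.16129032 176.88709677] (296, 155, 45, 44)
```

View pics/w31.png

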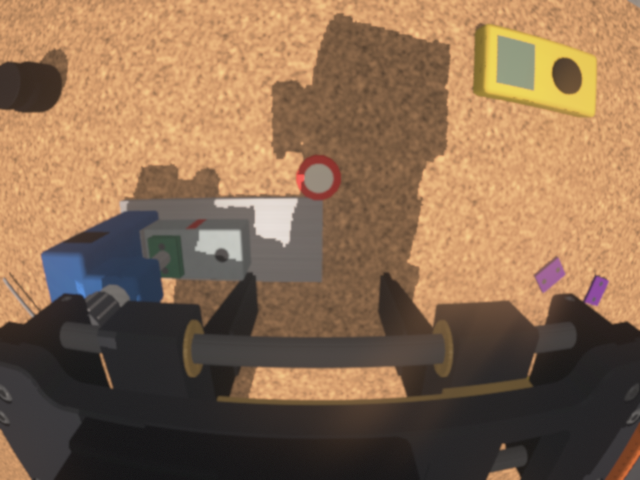

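View pics/s31c.png

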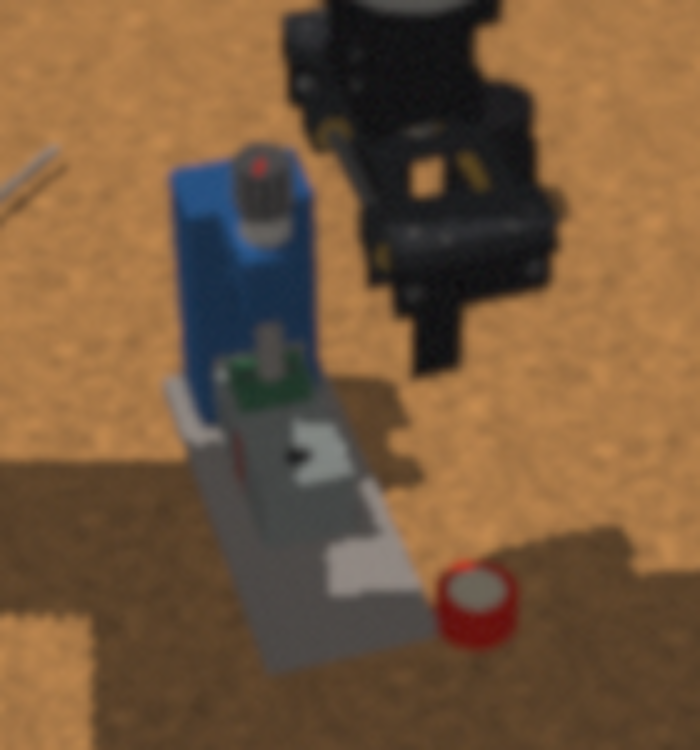

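Run:
```python
from h import *
s=st(); c=cal("wrist"); F=np.array([568.9,-5.7]); y=1.684; d=np.array([np.cos(y),np.sin(y)]); n=np.array([-d[1],d[0]])
im=cv2.imread("pics/w31.png")[:,:,::-1]; crop(im,"w31c",260,360,130,290,4)
for p,z in [((318.3,177),24),((319,178),24),((322,278.5),10),((322.5,200),10)]:
    q=at("wrist",p,z,c)[:2]; w=q-F; print(np.round(q,1),"gx",round(w@d-150,1),"gy",round(w@n,1))
```

```text
t41.58 pos [600.3   2.2 207.3] rot [ 3.141e+00 -2.000e-03  1.150e-01] F [ 0.2 -0.6 -0.3] M [-0.03  0.18  0.06] op 0.645 j [-0.11  0.46  1.63 -0.    1.04  1.35]
[636.2   5. ] gx -146.9 gy -68.1
[635.3   4.3] gx -147.6 gy -67.1
[527.5 -11.5] gx -151.1 gy 41.8
[611.9  -2. ] gx -151.2 gy -43.1
```

View pics/w31c.png

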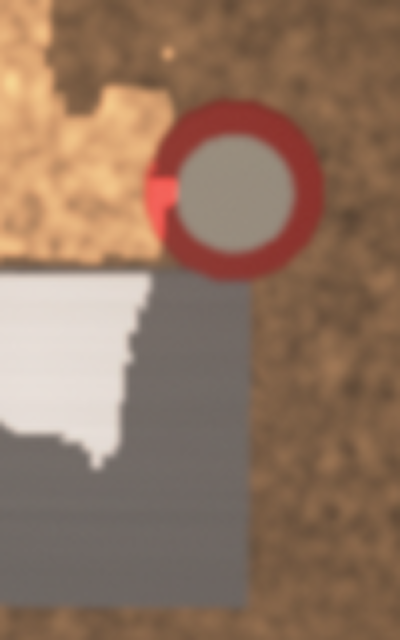

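Call:
{"method": "drive_tool", "body": {
  "commands": [
    {"dx": 12, "dy": 1, "dz": -30, "yaw": 0},
    {"dx": 12, "dy": 1, "dz": -36, "yaw": 0},
    {"dx": 11, "dy": 1, "dz": -36, "yaw": 0},
    {"dx": 0, "dy": 0, "dz": -36, "yaw": 0},
    {"dx": 0, "dy": 0, "dz": -10, "yaw": 0}
  ],
  "grip": 0.75
}}

```text
t: 42.0
eef_pos: [633.4, 5.1, 53.7]
tcp_rot: [-3.141, 0.005, 0.115]
ft_force: [-0.5, 0.1, -0.5]
opening: 0.747
```

Call:
{"method": "drive_tool", "body": {
  "commands": [
    {"dx": 0, "dy": 0, "dz": 0, "yaw": 0},
    {"dx": 0, "dy": 0, "dz": 0, "yaw": 0},
    {"dx": 0, "dy": 0, "dz": 0, "yaw": 0}
  ]
}}

```text
t: 42.25
eef_pos: [636.0, 4.4, 60.2]
tcp_rot: [3.141, -0.003, 0.114]
ft_force: [0.3, 0.9, 0.2]
opening: 0.748
```

Run:
```python
from h import *
s=st(); c=cal("wrist"); im=snap("wrist","w32"); crop(im,"w32c",220,420,180,330,4); print(proj("wrist",[*s["eef_pos"][:2],24],c))
```

```text
t42.25 pos [636.    4.4  60.2] rot [ 3.141e+00 -3.000e-03  1.140e-01] F [0.3 0.9 0.2] M [-0.05  0.18  0.  ] op 0.748 j [-0.1   0.68  1.67 -0.    0.79  1.36]
[316.85271998 266.93505271]
```

View pics/w32c.png

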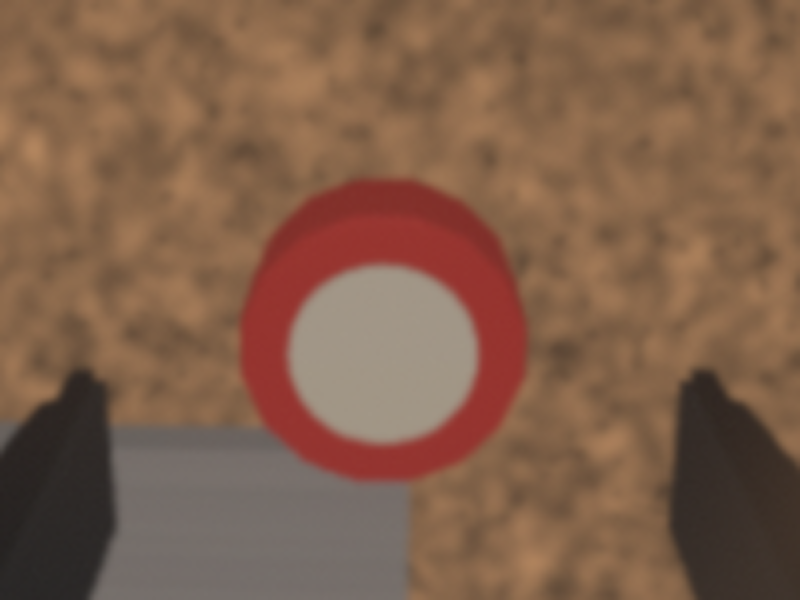

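Call:
{"method": "drive_tool", "body": {
  "commands": [
    {"dx": 0, "dy": 0.4, "dz": -25, "yaw": 0},
    {"dx": 0, "dy": 0.5, "dz": -18, "yaw": 0},
    {"dx": 0, "dy": 0, "dz": -8, "yaw": 0},
    {"dx": 0, "dy": 0, "dz": 0, "yaw": 0},
    {"dx": 0, "dy": 0, "dz": 0, "yaw": 0}
  ]
}}

```text
t: 42.72
eef_pos: [635.4, 5.2, 7.8]
tcp_rot: [3.141, -0.001, 0.114]
ft_force: [0.3, -1.3, 0.4]
opening: 0.746
```

Call:
{"method": "drive_tool", "body": {
  "commands": [
    {"dx": 0, "dy": 0, "dz": 0, "yaw": 0},
    {"dx": 0, "dy": 0, "dz": 0, "yaw": 0},
    {"dx": 0, "dy": 0, "dz": 0, "yaw": 0},
    {"dx": 0, "dy": 0, "dz": 0, "yaw": 0},
    {"dx": 0, "dy": 0, "dz": 0, "yaw": 0}
  ],
  "grip": 0.2
}}

```text
t: 43.13
eef_pos: [635.0, 5.3, 7.0]
tcp_rot: [3.141, -0.001, 0.114]
ft_force: [-0.0, -2.3, 4.6]
opening: 0.457
```

Call:
{"method": "drive_tool", "body": {
  "commands": [
    {"dx": 0, "dy": 0, "dz": 0, "yaw": 0},
    {"dx": 0, "dy": 0, "dz": 0, "yaw": 0},
    {"dx": 0, "dy": 0, "dz": 15, "yaw": 0},
    {"dx": 0, "dy": 0, "dz": 30, "yaw": 0},
    {"dx": 0, "dy": 0, "dz": 15, "yaw": 0}
  ]
}}

```text
t: 43.55
eef_pos: [635.4, 5.3, 68.4]
tcp_rot: [3.141, -0.001, 0.114]
ft_force: [0.7, 0.2, -0.8]
opening: 0.457
```

Run:
```python
from h import *
s=st(); c=cal("wrist"); im=snap("wrist","w33"); crop(im,"w33c",220,420,180,330,4); print(proj("wrist",[*s["eef_pos"][:2],s["eef_pos"][2]+17],c))
```

```text
t43.55 pos [635.4   5.3  68.4] rot [ 3.141e+00 -1.000e-03  1.140e-01] F [ 0.7  0.2 -0.8] M [-0.01  0.09  0.01] op 0.457 j [-0.1   0.67  1.66 -0.    0.8   1.36]
[316.71882816 307.32838892]
```

View pics/w33c.png

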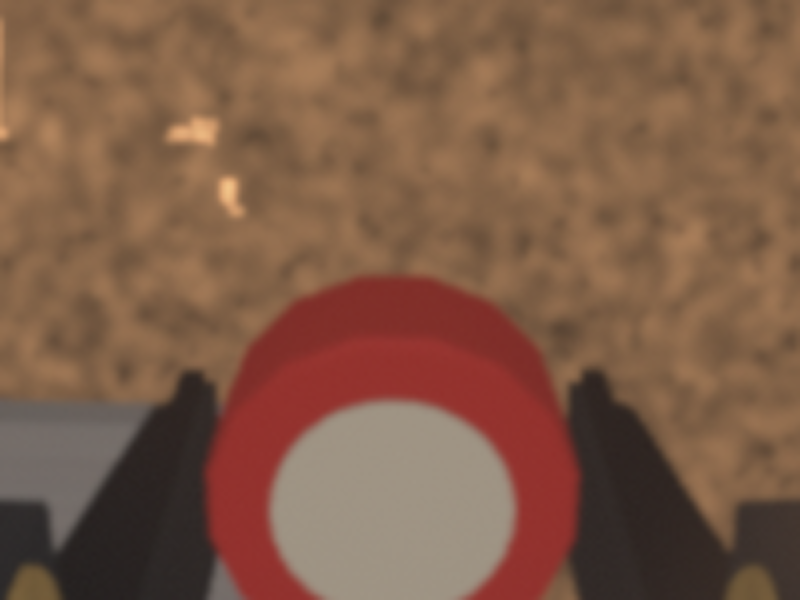

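Call:
{"method": "drive_tool", "body": {
  "commands": [
    {"dx": 0, "dy": 0, "dz": 4, "yaw": 6},
    {"dx": 0, "dy": 0, "dz": 0, "yaw": 6},
    {"dx": 0, "dy": 0, "dz": 0, "yaw": 6},
    {"dx": 0, "dy": 0, "dz": 0, "yaw": 6},
    {"dx": 0, "dy": 0, "dz": 0, "yaw": 6}
  ]
}}

```text
t: 44.02
eef_pos: [634.6, 5.3, 69.8]
tcp_rot: [-3.141, 0.001, 0.642]
ft_force: [-0.2, 0.4, -1.1]
opening: 0.456
```

Call:
{"method": "drive_tool", "body": {
  "commands": [
    {"dx": 0, "dy": 0, "dz": 0, "yaw": 6},
    {"dx": 0, "dy": 0, "dz": 0, "yaw": 6},
    {"dx": 0, "dy": 0, "dz": 0, "yaw": 6},
    {"dx": 0, "dy": 0, "dz": 0, "yaw": 6},
    {"dx": 0, "dy": 0, "dz": 0, "yaw": 6}
  ]
}}

```text
t: 44.43
eef_pos: [634.5, 5.3, 69.7]
tcp_rot: [-3.141, 0.0, 1.166]
ft_force: [-0.0, 0.2, -0.5]
opening: 0.457
```

Call:
{"method": "drive_tool", "body": {
  "commands": [
    {"dx": 0, "dy": 0, "dz": 0, "yaw": 6},
    {"dx": 0, "dy": 0, "dz": 0, "yaw": 6},
    {"dx": 0, "dy": 0, "dz": 0, "yaw": 6},
    {"dx": 0, "dy": 0, "dz": 0, "yaw": 6},
    {"dx": 0, "dy": 0, "dz": 0, "yaw": 6}
  ]
}}

```text
t: 44.85
eef_pos: [634.5, 5.3, 69.7]
tcp_rot: [-3.141, -0.0, 1.69]
ft_force: [-0.1, 0.3, -1.0]
opening: 0.451
```

Call:
{"method": "drive_tool", "body": {
  "commands": [
    {"dx": -14, "dy": 5, "dz": 0, "yaw": 0},
    {"dx": -18, "dy": 6.5, "dz": 0, "yaw": 0},
    {"dx": -18, "dy": 6.5, "dz": 0, "yaw": 0},
    {"dx": -14, "dy": 5, "dz": 0, "yaw": 0},
    {"dx": -6, "dy": 2.5, "dz": 0, "yaw": 0}
  ]
}}

```text
t: 45.27
eef_pos: [562.9, 31.3, 69.9]
tcp_rot: [-3.14, -0.0, 1.685]
ft_force: [0.8, 0.1, -1.0]
opening: 0.458
```

Call:
{"method": "drive_tool", "body": {
  "commands": [
    {"dx": 0, "dy": 0, "dz": 0, "yaw": 0},
    {"dx": 0, "dy": 0, "dz": 0, "yaw": 0},
    {"dx": 0, "dy": 0, "dz": 0, "yaw": 0}
  ]
}}

```text
t: 45.52
eef_pos: [565.8, 30.5, 70.5]
tcp_rot: [3.141, 0.0, 1.684]
ft_force: [-0.5, -0.6, -1.1]
opening: 0.46
```

Run:
```python
from h import *
s=st(); c=cal("wrist"); im=snap("wrist","w34"); im=snap("side","s34"); crop(im,"s34c",260,400,150,300,5)
w=np.array(s["eef_pos"][:2])-[568.9,-5.7]; d=np.array([np.cos(1.684),np.sin(1.684)]); print("gx",w@d-150,"gy",w@[-d[1],d[0]])
```

```text
t45.52 pos [565.8  30.5  70.5] rot [3.141 0.    1.684] F [-0.5 -0.6 -1.1] M [-0.07  0.03 -0.03] op 0.460 j [-0.06  0.59  1.84 -0.    0.71 -0.18]
gx -113.6609888452732 gy -0.9957989178054084
```

View pics/w34.png

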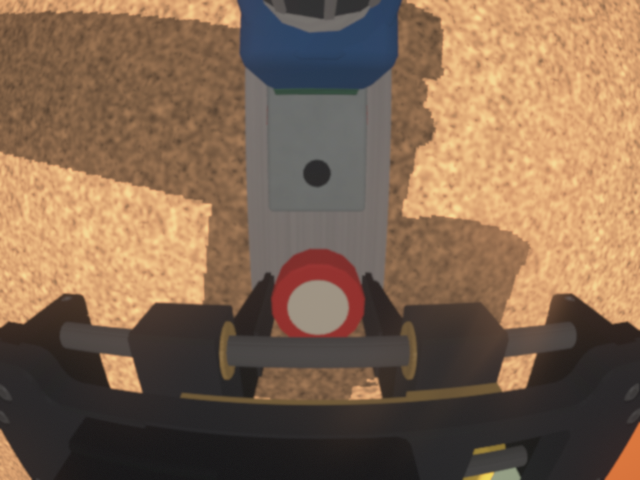

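View pics/s34c.png

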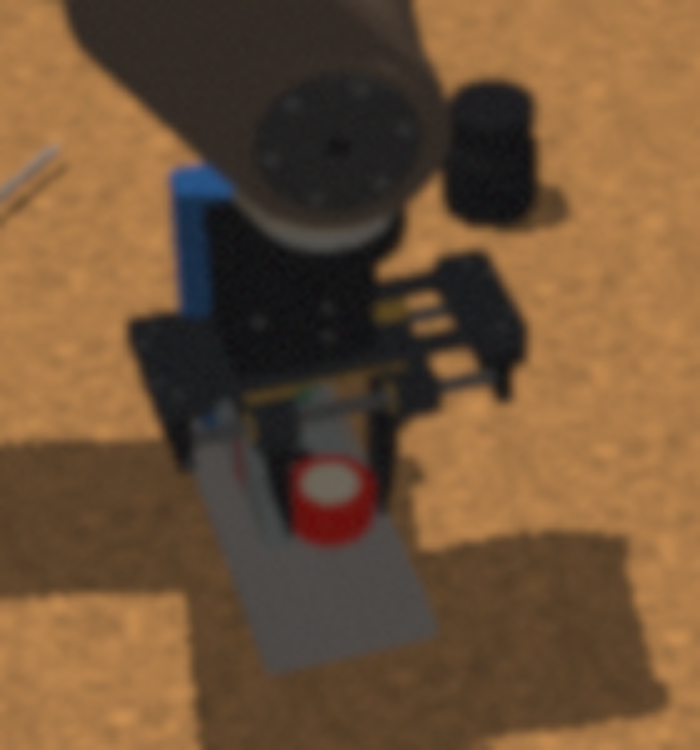

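Call:
{"method": "drive_tool", "body": {
  "commands": [
    {"dx": 0, "dy": 0, "dz": -25, "yaw": 0},
    {"dx": 0, "dy": 0, "dz": -18, "yaw": 0},
    {"dx": 0, "dy": 0, "dz": -6, "yaw": 0},
    {"dx": 0, "dy": 0, "dz": -3, "yaw": 0},
    {"dx": 0, "dy": 0, "dz": -1.6, "yaw": 0}
  ]
}}

```text
t: 46.03
eef_pos: [565.1, 30.6, 16.9]
tcp_rot: [-3.141, -0.0, 1.684]
ft_force: [-4.6, -1.4, 13.2]
opening: 0.458
```

Call:
{"method": "drive_tool", "body": {
  "commands": [
    {"dx": 0, "dy": 0, "dz": 0, "yaw": 0},
    {"dx": 0, "dy": 0, "dz": 0, "yaw": 0},
    {"dx": 0, "dy": 0, "dz": 0, "yaw": 0}
  ]
}}

```text
t: 46.28
eef_pos: [565.3, 30.8, 17.7]
tcp_rot: [3.14, 0.0, 1.685]
ft_force: [-0.4, -0.3, -0.8]
opening: 0.459
```

Call:
{"method": "drive_tool", "body": {
  "commands": [
    {"dx": 0, "dy": 0, "dz": 0, "yaw": 0},
    {"dx": 0, "dy": 0, "dz": 0, "yaw": 0},
    {"dx": 0, "dy": 0, "dz": 0, "yaw": 0},
    {"dx": 0, "dy": 0, "dz": 0, "yaw": 0},
    {"dx": 0, "dy": 0, "dz": 0, "yaw": 0}
  ],
  "grip": 0.7
}}

```text
t: 46.7
eef_pos: [564.9, 30.8, 17.1]
tcp_rot: [3.141, 0.0, 1.684]
ft_force: [-0.1, -0.5, 1.2]
opening: 0.693
```

Call:
{"method": "drive_tool", "body": {
  "commands": [
    {"dx": 0, "dy": 0, "dz": 15, "yaw": 0},
    {"dx": 0, "dy": 0, "dz": 30, "yaw": 0},
    {"dx": 0, "dy": 0, "dz": 35, "yaw": 0},
    {"dx": 2, "dy": -20, "dz": 30, "yaw": 0},
    {"dx": 2, "dy": -35, "dz": 15, "yaw": 0}
  ]
}}

```text
t: 47.12
eef_pos: [569.7, -22.8, 145.6]
tcp_rot: [3.138, 0.001, 1.688]
ft_force: [0.8, -0.7, -0.0]
opening: 0.694
```

Call:
{"method": "drive_tool", "body": {
  "commands": [
    {"dx": -10, "dy": -35, "dz": 10, "yaw": 0},
    {"dx": -10, "dy": -35, "dz": 10, "yaw": 0},
    {"dx": -10, "dy": -35, "dz": 10, "yaw": 0},
    {"dx": 0, "dy": 0, "dz": 0, "yaw": 0},
    {"dx": 0, "dy": 0, "dz": 0, "yaw": 0}
  ]
}}

```text
t: 47.53
eef_pos: [538.6, -130.8, 172.5]
tcp_rot: [3.141, 0.0, 1.681]
ft_force: [-0.3, 0.9, -0.2]
opening: 0.703
```

Run:
```python
from h import *
s=st(); c=cal("wrist"); im=snap("wrist","w35"); im=snap("side","s35"); crop(im,"s35c",260,400,150,300,5); im=snap("top","t35"); crop(im,"t35c",170,430,140,320,3)
```

```text
t47.53 pos [ 538.6 -130.8  172.5] rot [3.141 0.    1.681] F [-0.3  0.9 -0.2] M [-0.11  0.08 -0.  ] op 0.703 j [-0.36  0.44  1.78  0.    0.92 -0.47]
```

View pics/w35.png

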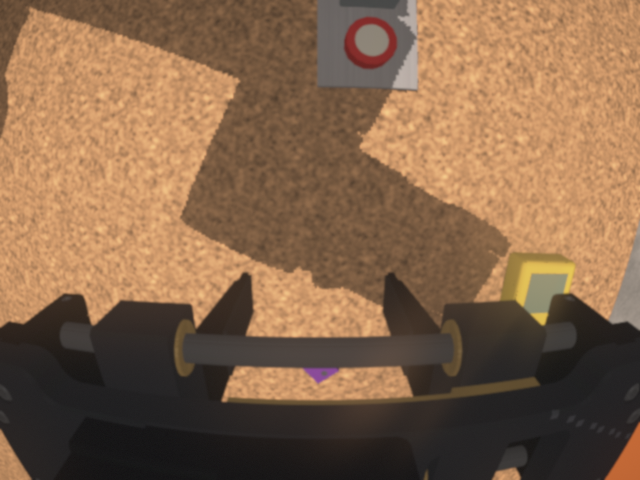

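View pics/s35c.png

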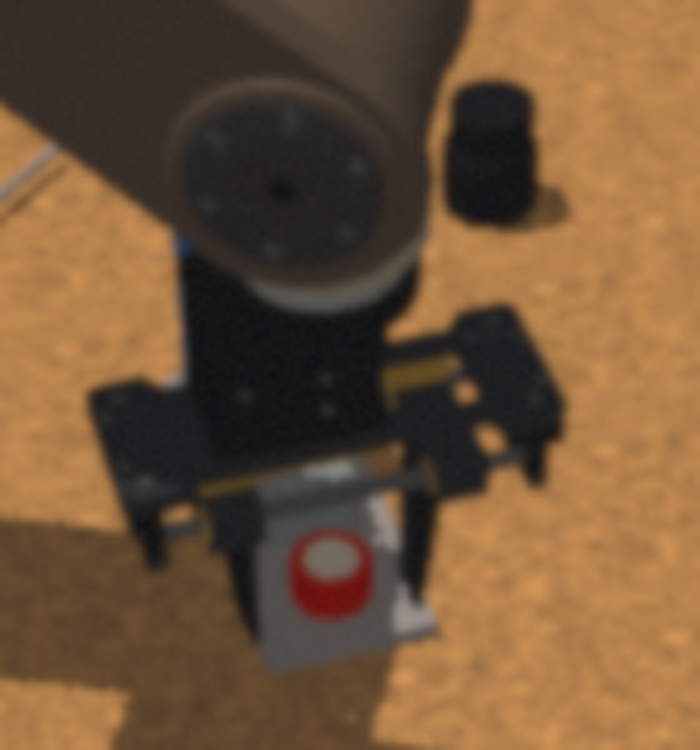

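View pics/t35c.png

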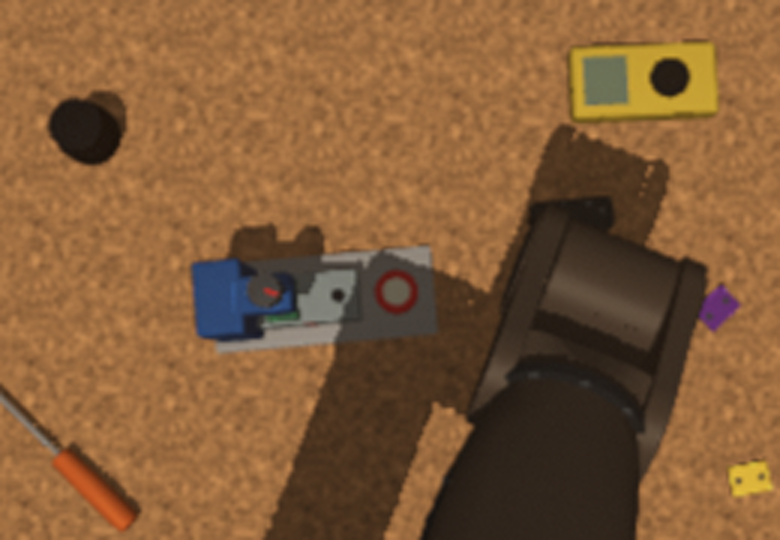

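Call:
{"method": "drive_tool", "body": {
  "commands": [
    {"dx": -20, "dy": -25, "dz": 20, "yaw": 0},
    {"dx": -20, "dy": -30, "dz": 20, "yaw": 0},
    {"dx": -20, "dy": -30, "dz": 20, "yaw": 0},
    {"dx": -20, "dy": -30, "dz": 0, "yaw": 0},
    {"dx": -10, "dy": -20, "dz": 0, "yaw": 0}
  ]
}}

```text
t: 48.1
eef_pos: [448.0, -265.1, 232.8]
tcp_rot: [3.141, 0.001, 1.686]
ft_force: [0.1, 0.3, -0.0]
opening: 0.701
```

Call:
{"method": "drive_tool", "body": {
  "commands": [
    {"dx": 0, "dy": 0, "dz": 0, "yaw": 0},
    {"dx": 0, "dy": 0, "dz": 0, "yaw": 0},
    {"dx": 0, "dy": 0, "dz": 0, "yaw": 0},
    {"dx": 0, "dy": 0, "dz": 0, "yaw": 0},
    {"dx": 0, "dy": 0, "dz": 0, "yaw": 0}
  ]
}}

```text
t: 48.52
eef_pos: [449.4, -263.1, 231.8]
tcp_rot: [-3.141, -0.0, 1.686]
ft_force: [-0.5, 0.4, 0.4]
opening: 0.698
```

Run:
```python
from h import *
s=st(); im=snap("side","s36"); crop(im,"s36c",260,400,150,300,5); im=snap("top","t36"); crop(im,"t36c",220,340,200,270,6)
print("drv",[(np.round(d["pixel"],1).tolist()) for d in env.place_of("driver","top")][:1],[(np.round(d["pixel"],1).tolist()) for d in env.place_of("jar","top")][:1],[(np.round(d["pixel"],1).tolist()) for d in env.place_of("multimeter","top")][:1])
```

```text
t48.52 pos [ 449.4 -263.1  231.8] rot [-3.141 -0.     1.686] F [-0.5  0.4  0.4] M [-0.13  0.08  0.04] op 0.698 j [-0.66  0.32  1.79  0.    1.03 -0.77]
drv [[189.1, 292.1]] [[203.0, 182.3]] [[383.3, 167.2]]
```

View pics/s36c.png

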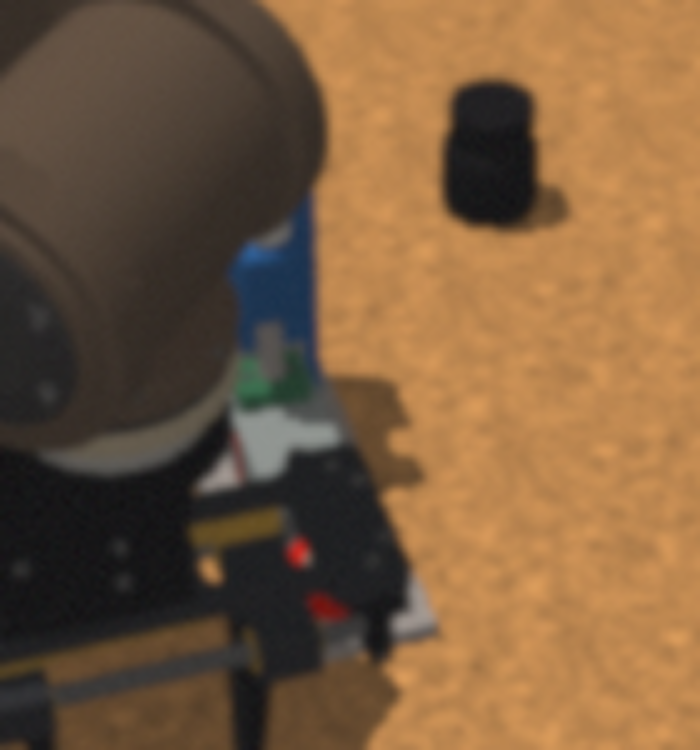

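View pics/t36c.png

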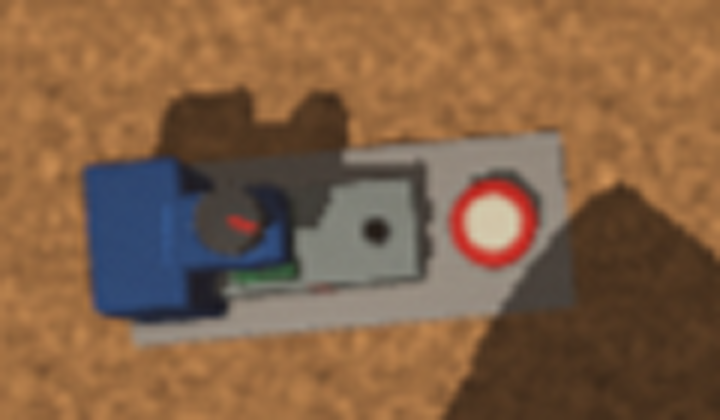

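Everything is in place: the block is home and square, the spindle is on the green pile, and the puck is wholly on the bare front of the plate. The multimeter, jar and screwdriver have not moved. Handing in.

Run:
```python
from h import *
print(env.job_done()); st()
```

```text
the job is handed in; nothing more can be done
None
the job is handed in; nothing more can be done
```

The job is done in the order you asked and handed in at about 49 s of the 192 s allowed. No verdict was reported.

- **Block:** I squared it against the plate's front edge and pushed it over the fence onto its bright face. It was never lifted.
- **Shims:** Only two green shims were there. I stacked both about 25 mm from the block's end, squeezed them to line up, and pushed the block along the plate until it met the column.
- **Ratchet:** I turned the cap clockwise about 385° in all. Roughly 216° of that lowered the spindle, so about 170° was slip. I worked the slip out from those angles rather than reading it. The wrist moment rose to about 0.1 N m, the stated slip torque, and the spindle was left clamped.
- **Marker:** It was knocked to the plate's corner partway through. I found it again and stood it midway on the bare front part of the plate last of all.

**Last checks:**
- The pictures show the spindle on the pile, the block square and centred, and the puck wholly on the plate.
- The multimeter, jar and screwdriver are within a few pixels of where they started.

**Disagreements:**
- My measurements along the plate differed by about 1.5 mm between the wrist camera and the point where the block met the column.
- Fingertip force reached about 50 N for a moment as the block met the column. That was through the fingers, not the arm or gripper body, and under the 120 N wrist limit.

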